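Lock the medicine box with its bar-handled key

TASK

Lock the medicine box: swing the dust cover off the keyhole on its sloping face, take the key with the crossbar handle from the rack, set its blade in the keyhole, press and turn it until the blade drops fully in, then turn it clockwise until the pointer is at the locked mark, at its stop. Then pull the key out and lay it in the steel tray. Leave the round-knobbed key hanging in the rack, the box locked, and the bottles, pot and carton upright.

Things in the scene. Friction and masses are not known exactly. Their poses are not given: they have to be found in the camera images.
- drug_box: Fixed white medicine box with a sloping front, 200 deep (its x), 180 wide, 122 high at the back; origin at the centre of its underside, x away from the robot. Its front slopes up at 30 degrees from 45 mm high; the keyhole is in the middle of it. A carton stands on its flat top.
- lock_mouth (a point): Centre of the keyhole's mouth on the box's sloping front: the round 31 mm opening of a steel pointer ring 4 mm proud of the face. The point's z axis points straight out of the face (30 degrees off vertical, leaning to the robot's side), x up the slope, y left along the face. 10 mm below the mouth lies a brass disc with one straight slot, 9 mm wide, right across it.
- slot_floor (a point): Floor of the slot, 26 mm straight below the mouth; same axes. While unlocked the slot points up the slope (x axis) give or take 0.35 rad; where in that range is not told: look, or turn the key under light pressure (5 to 10 N) until it drops in.
- lock_cam (a joint): Turn of the pointer ring, clockwise looking at the face: 0 = unlocked, as it starts (pointer at left mark), 0.9 rad = locked, at its stop (right mark). The slotted disc has 0.35 rad of free play each way in the ring, so the key may turn up to 0.7 rad clockwise before the ring follows. Friction: disc 0.08 N m, ring 0.16 N m; both stay where they are left.
- keyhole_cover (a joint): Swing of the dust cover, 0 (straight over the keyhole) to 1.3 rad (fully aside); starts between 0 and 0.2. It turns anticlockwise looking at the face, so its free end goes to the left (y of lock_mouth). From about 0.9 rad on it is well clear of the key. Light friction (0.06 N m), no spring: it stays where it is left.
- cover_post (a point): Grip point of the round black upright post on the dust cover, 12 thick and 32 high, square to the sloping face (its top is 11.5 mm above this point, the face 30 mm below). It stands 50 mm from the pivot, in the middle of the cover's 40 mm disc, whose top is 20.5 mm below this point. Pinch or push it to swing the cover.
- cover_pivot (a point): Point on the cover's pivot axis, level with cover_post. It lies 50 mm down the slope from the keyhole; same axes as lock_mouth, the pivot axis is z.
- key_grip (a point): Centre of the crossbar handle of the key that fits: a black bar 64 long (point x), 14 thick (y), 24 high (z, along the stem, away from the blade). Below it a neck 14 across, a 36 mm flange with its underside 26 mm below this point, a 10 mm round stem and the blade. It hangs upright in the rack by its flange. About 0.12 kg.
- key_tip (a point): End of the blade of the same key, 107 mm from the handle's centre down the stem; same axes. The blade is 24 wide (x, same way as the crossbar), 5 thick (y) and 19 long, its last 3 mm thinned to 21 by 3. Turned half round it is the same.
- spare_grip (a point): Centre of the handle of the other key, which does not fit: a round black knob 36 across and 24 high on the same kind of stem. It hangs in the same rack; leave it alone.
- key_rack: Fixed grey key rack, 220 wide (its y) by 90 deep (x); origin at the centre of its underside. The top of its plate is 105 mm up and has two holes 29 wide at y = -50 and +50 mm, in which the two keys hang; which hangs where varies.
- steel_tray: Fixed stainless instrument tray, 360 long (its y axis) by 255 (x), 33 high; origin at the centre of its underside. Inner floor 204 by 308, 2 mm up; walls to 32 mm. A flat pouch lies in one end of it (at about y = -110 mm). The tray and the rack stand on the robot's left and right, either way round.
- syrup: White syrup bottle with a tall cap, 52 across, 134 high, standing behind the rack; origin at its underside.
- amber: Amber medicine bottle, 43 across, 90 high, standing behind the rack; origin at its underside.
- dropper: Small dropper bottle with a conical cap, 33 across, 112 high, standing on the robot's side of the rack; origin at its underside.
- carton: Folding carton 58x78x84, standing on the flat top of the medicine box; origin at its underside.
- pot: White ointment pot, 54 across, 47 high, standing between robot and box; origin at its underside.

How it is judged:
On the way, in this order (a step that is already met when the one before it is completed fails the run):
1. the crossbar key's blade has dropped fully into the slot of the still unlocked lock (z of key_tip in the frame of lock_mouth below -0.02 m and distance between key_tip and lock_mouth below 0.032 m and angle between the z axis of key_tip and the z axis of lock_mouth, either way round below 0.2 rad and value of joint lock_cam below 0.3 rad), for 0.1 s.
2. with the key in, the pointer has been turned to the locked mark (value of joint lock_cam above 0.8 rad and z of key_tip in the frame of lock_mouth below -0.016 m and distance between key_tip and lock_mouth below 0.032 m), for 0.1 s.
At the end, for the whole second after the job is handed in: The pointer ring still stands at least 0.75 rad clockwise (locked); the crossbar key lies in the tray, handle and tip both inside its walls and less than 50 mm up; the round-knobbed key hangs within 20 mm of where it was; the bottles, pot and carton stand upright (value of joint lock_cam above 0.75 rad and x of key_grip in the frame of steel_tray between -0.11 and 0.11 m and y of key_grip in the frame of steel_tray between -0.165 and 0.165 m and x of key_tip in the frame of steel_tray between -0.11 and 0.11 m and y of key_tip in the frame of steel_tray between -0.165 and 0.165 m and height (world z) of each of key_grip, key_tip below 0.05 m and distance of spare_grip from where it was at the start of the episode below 0.02 m); the robot touches nothing.
It fails at once if a bottle, the pot or the carton is knocked over (angle between any of syrup, amber, dropper, carton, pot's own z axis and vertical above 0.6 rad).
It fails at once if the round-knobbed key is pulled from the rack (distance of spare_grip from where it was at the start of the episode above 0.05 m).
It also fails if it takes over 61 s, if anything falls off the work surface, if the arm or the gripper's body presses on something with over 40 N, if the wrist force passes 120 N, or if a joint passes its speed limit or range.

ROBOT

A 6-joint arm with a two-finger parallel gripper is mounted at the origin on a cart in front of the work surface, level with it; the furniture and walls round the work are solid. World frame = base frame: x ahead of the robot, y to its left, z up, the work surface at z = 0. Lengths are in m, angles in rad, forces in N, time in s.
With the tool pointing down it reaches from about 0.35 to 1 m from the base axis. Payload 7.1 kg.
Tool frame: the origin (TCP) lies at the very end of the fingers, on their centre line; the grasp point (between the pads) lies 19 mm behind it; y points along the fingers, x is the direction in which the jaws open and shut, and the axes are right-handed (so a half turn about y gives the same grasp; the last joint's range is limited). The gripper opens to 85 mm and grips with 20 to 120 N. Pads are 22 mm wide; open, the fingers measure 114 mm over their backs; the gripper's body (76 mm by 85 mm) begins 54 mm behind the grasp point. The pads swing forward as they close: fully open they stand 13 mm farther back than shut.
Start: joints at [-1.305, 0.423, 1.63, -0, 1.089, -0.019], TCP at [0.176, -0.6, 0.231] pointing down, gripper open.
Joint ranges: [-3, 3], [-0.9, 2.11], [0.09, 2.58], [-1.31, 4.45], [0.11, 2.69], [-2.54, 2.54]. Speed limits (rad/s): [2.39, 2.39, 3.01, 3.14, 3.14, 3.14].

INTERFACE

Orientations are given as [roll, pitch, yaw] about the fixed x, y, z axes, in that order (R = Rz(yaw) Ry(pitch) Rx(roll)).
In Python, from cell import read_state, get_image, get_calibration, sign_off gives the robot as it stands.
- The arm moves only by the tool drive_tool, never from a script. Its arguments are lists of equal length, an entry for each row: "travel": the shift along the tool's x, y, z in mm, a list of three; "twist": the turn about the tool's y in rad; "gripper": the opening in per cent of the stroke, from 0 (shut) to 100 (fully open). A call has 1 to 8 rows; each row is the pose to reach, as a shift and turn from the pose measured when the call began, along the tool's axes at that moment; what a row does not reach only later rows make up. A row lasts 1/12 s, in which the tool goes at most 41.7 mm and 7.16 degrees, less where a joint would pass 70% of its speed; a pose out of reach is approached as far as the arm can. A call with a gripper value outside its range is refused whole. The fingers move at their own pace and stop on an object; "squeeze" is the grip in N (left out, the last holds). Time passes only in rows, so rows that repeat a pose let the fingers close. It gives the time, the measured TCP pose, the force and the opening at its end, in the units of the state.
- read_state(): the state, without advancing time (a new reading comes with each control period).
- get_image(name): name is "scene" or "top" or "wrist"; returns the picture (420x560x3 uint8, blue, green, red); there is no depth.
- get_calibration(name): a dict with "camera_matrix" (3x3 intrinsics, pixels), "R" (3x3) and "t" (3): a world point X has camera coordinates R X + t. Camera axes: x right, y down, z forward; pixel columns grow to the right and rows downward; lengths in m; the calibration is good to about 2 mm. A picture is of the moment at which its call begins: read the wrist's pose just before it. get_calibration takes no time and is no camera call; for the wrist camera it gives the pose at the moment of the call.
- sign_off(): hands the job in, once; it reports no verdict.
The state is a dict: "t": time; "qpos": joint angles; "qd": joint speeds; "effort": joint torques, N m; "ee_pos": TCP position; "tool_rot": TCP orientation; "force": force on the tool from outside, world axes, zero at the start; "torque": the same for the moment, N m; "gripper_width": opening from 0.0 (shut) to 1.0 (fully open).
Only numpy, scipy, OpenCV 4.12 (cv2) and the standard library are available. Lean on these libraries where they do the work, as an engineer would, in place of code of your own. Each camera call takes 0.05 s, during which the arm holds its last target.

## Working session

There is one attempt and no reset: what is moved stays moved. The work goes in short steps, Python scripts to look and compute and a tool call to move; the robot and the scene stay as the last step left them, time stands still between calls to the robot, and variables do not carry over. Pictures are saved under pics/ and viewed, and the job is handed in when it is done.

Besides the shell and the picture viewer there is one more tool, called in YAML: its name, and indented under it one key for each argument. drive_tool: Moves the arm, as the interface text tells. Its arguments: {"type":"object","properties":{"travel":{"type":"array","items":{"type":"array","items":{"type":"number"}}},"twist":{"type":"array","items":{"type":"number"}},"gripper":{"type":"array","items":{"type":"number"}},"squeeze":{"type":"number"}},"required":["travel","twist","gripper"]}

```bash
ls; mkdir -p pics
python3 - <<'E'
from cell import *
import cv2
s=read_state();print(s)
for n in ["scene","top","wrist"]:
    c=get_calibration(n);print(n,c)
    cv2.imwrite(f"pics/{n}0.png",get_image(n))
E
```

```text
pics
{'t': 0.0, 'qpos': array([-1.30501834e+00,  4.23853737e-01,  1.63069202e+00,  2.27113433e-05,
        1.08860243e+00, -1.89870726e-02]), 'qd': array([-7.88932933e-04, -9.75473975e-04, -1.11424077e-03, -1.04701760e-04,
        2.67328372e-03,  8.52142530e-05]), 'effort': array([ 1.99808201e-03, -5.57375801e+01, -2.81738555e+01,  1.20238524e-04,
        7.41004857e-03, -3.01112436e-05]), 'ee_pos': array([ 0.17547646, -0.59928861,  0.23053685]), 'tool_rot': array([-1.57074669e+00,  1.55486635e-03, -1.28604178e+00]), 'force': array([-0.06234215, -0.3731602 ,  0.31225128]), 'torque': array([-0.10796526,  0.0006118 , -0.00717843]), 'gripper_width': 0.999028469839854}
scene {'camera_matrix': array([[546.68439283,   0.        , 284.35206309],
       [  0.        , 546.68439283, 209.93160452],
       [  0.        ,   0.        ,   1.        ]]), 'R': array([[ 0.48622073, -0.87354465,  0.02256443],
       [-0.44860725, -0.27169098, -0.85143147],
       [ 0.74989395,  0.40386106, -0.52398025]]), 't': array([-0.2623904 ,  0.33346539,  1.14807312])}
top {'camera_matrix': array([[391.79862487,   0.        , 281.27498793],
       [  0.        , 391.79862487, 204.76988986],
       [  0.        ,   0.        ,   1.        ]]), 'R': array([[-0.02172799, -0.99928417,  0.03096852],
       [-0.9922625 ,  0.01776718, -0.12287988],
       [ 0.1222417 , -0.03339883, -0.99193825]]), 't': array([-0.00984918,  0.55773047,  1.18146217])}
wrist {'camera_matrix': array([[322.10499219,   0.        , 277.28474295],
       [  0.        , 322.10499219, 212.3703695 ],
       [  0.        ,   0.        ,   1.        ]]), 'R': array([[ 0.28120961, -0.95964583, -0.00101912],
       [-0.92299895, -0.27076117,  0.27342516],
       [-0.26266726, -0.07594914, -0.96189274]]), 't': array([-0.62334385, -0.03607126,  0.37894163])}
```

The tray is on the left and the box in the middle at about (279,205). The rack is on the right, with the crossbar key at (373,208), in the hole nearer the box, and the round knob at (408,209). I'll enlarge these areas.

```bash
python3 - <<'E'
import cv2
t=cv2.imread("pics/top0.png");s=cv2.imread("pics/scene0.png")
def crop(im,x0,y0,x1,y1,f,n): cv2.imwrite(n,cv2.resize(im[y0:y1,x0:x1],None,fx=f,fy=f,interpolation=cv2.INTER_CUBIC))
crop(t,230,140,330,240,6,"pics/tbox.png")
crop(t,335,155,435,255,6,"pics/track.png")
crop(s,245,150,345,260,5,"pics/sbox.png")
crop(s,340,200,460,310,5,"pics/srack.png")
crop(t,100,140,215,280,4,"pics/ttray.png")
E
cat > h.py <<'E'
import numpy as np, cv2
from scipy.optimize import least_squares
from scipy.spatial.transform import Rotation as Ro
from cell import *
def proj(c,X):
    X=np.atleast_2d(X); p=(c["R"]@X.T).T+c["t"]; p=(c["camera_matrix"]@p.T).T
    return p[:,:2]/p[:,2:]
def ray(c,uv,z):
    d=c["R"].T@np.linalg.solve(c["camera_matrix"],[uv[0],uv[1],1]); o=-c["R"].T@c["t"]
    return o+d*(z-o[2])/d[2]
def W(p,L):
    L=np.atleast_2d(L); cc,s=np.cos(p[2]),np.sin(p[2])
    return np.c_[p[0]+cc*L[:,0]-s*L[:,1],p[1]+s*L[:,0]+cc*L[:,1],L[:,2]]
def fit(obs,p0):
    f=lambda p:np.concatenate([(proj(c,W(p,L))-uv).ravel() for c,L,uv in obs])
    r=least_squares(f,p0,loss='soft_l1');return r.x,r.fun.reshape(-1,2)
E
python3 - <<'E'
from h import *
T=get_calibration("top");S=get_calibration("scene")
A=np.array
np.set_printoptions(precision=4,suppress=True)
fx=-.1+.077/np.tan(np.pi/6)
tb=A([[38,195],[395,90],[88,338],[443,235],[165,600],[503,495]])/6+[230,140]
tL=A([[.1,.09,.122],[.1,-.09,.122],[fx,.09,.122],[fx,-.09,.122],[-.1,.09,.045],[-.1,-.09,.045]])
sb=A([[125,152],[98,212],[410,252],[38,452],[362,498]])/5+[245,150]
sL=tL[[0,2,3,4,5]]
for o in ([(T,tL,tb)],[(S,sL,sb)],[(T,tL,tb),(S,sL,sb)]):
    p,r=fit(o,[.5,0,.2]);print("box",p,np.abs(r).max(),r.round(1).tolist() if len(o)==2 else "")
tr=A([[97,237],[540,252],[537,413],[93,400]])/6+[335,155]
rL=A([[.045,.11,.105],[.045,-.11,.105],[-.045,-.11,.105],[-.045,.11,.105]])
sr=A([[140,140],[545,278],[490,362],[72,212]])/5+[340,200]
for o in ([(T,rL,tr)],[(S,rL,sr)],[(T,rL,tr),(S,rL,sr)]):
    p,r=fit(o,[.5,-.3,0]);print("rack",p,r.round(1).tolist())
for e in ([227,252],[236,381]): print("key bar end",ray(T,A(e)/6+[335,155],.143))
for n,e in (("left",[55,300]),("right",[390,300]),("top",[215,58]),("bot",[225,522]),("L2",[52,110]),("L3",[66,480])):
    print("tray",n,ray(T,A(e)/4+[100,140],.032))
print("pot",ray(T,[291,258],.047))
E
```

```text
box [ 0.5697 -0.0058  0.2788] 2.0581190746243294 
box [ 0.5672 -0.0091  0.2891] 0.5606163935568418 
box [ 0.5692 -0.0072  0.2848] 2.055496213785858 [[1.0, 1.1], [0.6, 0.7], [-0.6, -1.0], [-0.4, -2.1], [1.0, 0.5], [0.8, 0.3], [-0.0, 0.1], [-0.3, -1.1], [-0.0, -0.8], [-0.8, -0.8], [-0.1, -0.2]]
rack [ 0.5301 -0.3322 -0.0639] [[-0.1, -2.2], [-0.2, -1.2], [0.4, 2.2], [-0.1, 1.1]]
rack [ 0.5315 -0.3331 -0.0571] [[0.2, -1.3], [1.1, -1.1], [-0.1, 1.1], [-1.4, 0.5]]
rack [ 0.5312 -0.3327 -0.059 ] [[-0.0, -2.4], [-0.1, -1.8], [0.7, 1.7], [0.2, 0.9], [0.1, -1.4], [0.9, -1.0], [-0.4, 1.1], [-1.6, 0.5]]
key bar end [ 0.5617 -0.279   0.143 ]
key bar end [ 0.5001 -0.2802  0.143 ]
tray left [0.5354 0.4924 0.032 ]
tray right [0.5306 0.2378 0.032 ]
tray top [0.7233 0.3746 0.032 ]
tray bot [0.3647 0.3607 0.032 ]
tray L2 [0.6837 0.4992 0.032 ]
tray L3 [0.3987 0.4801 0.032 ]
pot [ 0.3933 -0.0464  0.047 ]
```

```bash
cat >> h.py <<'E'
BOX=np.array([.569,-.0072,.285])
n30=np.array([-.5,0,.8660254]); x30=np.array([.8660254,0,.5])
MOUTHL=np.array([-.0333,0,.0835])+.004*n30
Rb=Ro.from_euler('z',BOX[2]).as_matrix()
def mouth(l): # lock frame (m) -> world
    l=np.asarray(l,float); L=MOUTHL+l[0]*x30+np.array([0,l[1],0])+l[2]*n30
    return W(BOX,L)[0]
def post(a): return mouth([-.05+.05*np.cos(a),.05*np.sin(a),.026])
def go(P,yaw=None,s=None):
    s=s or read_state(); R=Ro.from_euler('xyz',s["tool_rot"]).as_matrix()
    d=R.T@(np.asarray(P)-s["ee_pos"])*1000
    tw=0 if yaw is None else -((yaw-s["tool_rot"][2]+np.pi)%(2*np.pi)-np.pi)
    return d.round(1),round(tw,3)
def snap(name,fn,crop=None,f=1):
    c=get_calibration(name); im=get_image(name)
    cv2.imwrite("pics/raw_"+fn,im)
    if crop: x0,y0,x1,y1=crop; im=im[y0:y1,x0:x1]
    if f!=1: im=cv2.resize(im,None,fx=f,fy=f,interpolation=cv2.INTER_CUBIC)
    cv2.imwrite("pics/"+fn,im); return c
E
python3 - <<'E'
from h import *
np.set_printoptions(precision=4,suppress=True)
print(mouth([0,0,0]),[post(a) for a in (0,.1,.2,1.2)],mouth([-.05,0,.026]))
T=get_calibration("top");S=get_calibration("scene")
for c in(T,S): print(proj(c,[mouth([0,0,0]),post(0)+.0115*(Rb@n30),post(.2)+.0115*(Rb@n30),mouth([-.05,0,0])]))
w=get_calibration("wrist");s=read_state();R=Ro.from_euler('xyz',s["tool_rot"]).as_matrix()
print("cam in tool",R.T@(-w["R"].T@w["t"]-s["ee_pos"]), "axis",R.T@w["R"].T)
print(go(post(.1)+[0,0,.08]),)
E
```

```text
[ 0.5351 -0.0171  0.087 ] [array([ 0.5226, -0.0208,  0.1095]), array([ 0.521 , -0.0161,  0.1094]), array([ 0.519 , -0.0115,  0.109 ]), array([0.483 , 0.0162, 0.0935])] [ 0.4811 -0.033   0.0845]
[[280.7113 210.0864]
 [283.0112 215.0353]
 [279.8054 216.3658]
 [284.7985 224.6185]]
[[289.7279 218.7018]
 [288.5742 212.1221]
 [284.8823 211.9428]
 [286.053  234.8749]]
cam in tool [-0.001  -0.1431  0.069 ] axis [[ 1.      0.0001  0.0005]
 [-0.0004 -0.2735  0.9619]
 [ 0.0002 -0.9619 -0.2735]]
(array([-462.7,   41.9,  495.5]), 0)
```

drive_tool:
  travel:
    - [-463,0,496]
    - [-463,0,496]
    - [-463,0,496]
    - [-463,0,496]
    - [-463,0,496]
    - [-463,0,496]
    - [-463,0,496]
    - [-463,0,496]
  twist: [0,0,0,0,0,0,0,0]
  gripper: [45,45,45,45,45,45,45,45]

```text
t: 0.82
ee_pos: [0.3459, -0.3111, 0.2313]
tool_rot: [-1.571, 0.001, -1.287]
force: [1.6, -0.5, 0.2]
gripper_width: 0.45
```

Run:
```python
from h import *
s=read_state();print(s["t"],s["ee_pos"],s["tool_rot"],s["gripper_width"]);print(go(post(.2)+[0,0,.1],-1.286))
```

```text
0.8167 [ 0.34587987 -0.31111248  0.23129052] [-1.57069028e+00  1.16863649e-03 -1.28652202e+00] 0.4504516035110091
(array([-239. ,   22.6,  250.2]), np.float64(-0.001))
```

drive_tool:
  travel:
    - [-239,23,250]
    - [-239,23,250]
    - [-239,23,250]
    - [-239,23,250]
    - [-239,23,250]
    - [-239,23,250]
    - [-239,23,250]
    - [-239,23,250]
  twist: [0,0,0,0,0,0,0,0]
  gripper: [45,45,45,45,45,45,45,45]

```text
t: 1.48
ee_pos: [0.5118, -0.0225, 0.2094]
tool_rot: [-1.571, 0.001, -1.286]
force: [0.4, -0.6, 0.0]
gripper_width: 0.454
```

drive_tool:
  travel:
    - [-35,0,35]
    - [-35,0,35]
    - [-35,0,35]
  twist: [0,0,0]
  gripper: [45,45,45]

```text
t: 1.73
ee_pos: [0.5366, 0.0235, 0.2092]
tool_rot: [-1.57, 0.001, -1.282]
force: [-0.0, 0.1, 0.3]
gripper_width: 0.45
```

Run:
```python
from h import *
s=read_state();print(s["t"],s["ee_pos"],s["tool_rot"],s["qpos"]);print(go(post(.2)+[0,0,.1],-1.286))
snap("wrist","w1.png")
```

```text
1.7333 [0.53664035 0.02346019 0.20921237] [-1.57039713e+00  1.31896634e-03 -1.28224965e+00] [2.07611803e-02 3.23456316e-01 1.84266050e+00 1.66384984e-03
 9.75440509e-01 1.30207803e+00]
(array([ 28.5,   0.2, -26.8]), np.float64(0.004))
```

The wrist view shows the post from its base at about (308,222) to its top at (312,258), the ring at (322,213) and the fold edge from (199,141) to (459,130). I'll compare this with the model.

```bash
python3 - <<'E'
from h import *
np.set_printoptions(precision=4,suppress=True)
w=get_calibration("wrist")
fx=-.1+.077/np.tan(np.pi/6)
P=W(BOX,np.array([[.1,.09,.122],[fx,.09,.122],[fx,-.09,.122],[-.1,.09,.045],[-.1,-.09,.045]]))
print("corners",proj(w,P).round(0).tolist()); print("mouth",proj(w,mouth([0,0,0])))
for a in(0,.1,.2,.3): print(a,"base,top",proj(w,[mouth([-.05+.05*np.cos(a),.05*np.sin(a),z]) for z in(.0055,.0375)]).round(0).tolist())
E
python3 - <<'E'
import cv2
im=cv2.imread("pics/w1.png");cv2.imwrite("pics/w1c.png",cv2.resize(im[170:270,240:400],None,fx=5,fy=5,interpolation=cv2.INTER_CUBIC))
E
```

```text
corners [[197.0, 31.0], [203.0, 138.0], [462.0, 139.0], [227.0, 265.0], [400.0, 266.0]]
mouth [[321.8118 217.9511]]
0 base,top [[322.0, 223.0], [326.0, 253.0]]
0.1 base,top [[317.0, 223.0], [320.0, 253.0]]
0.2 base,top [[311.0, 223.0], [313.0, 254.0]]
0.3 base,top [[305.0, 224.0], [307.0, 255.0]]
```

Run:
```python
from h import *
print(go(post(.2)+[0,0,.02],-1.286),go(post(.2)-[0,0,.008],-1.286))
s=read_state(); s["ee_pos"]=post(.2)-[0,0,.008]; s["tool_rot"]=np.array([-1.5707,0,-1.286])
for i in range(1,9):
    a=.2+1.25*i/8; print(go(post(a)-[0,0,.008],-1.286+.9*i/8,s))
```

```text
(array([ 27.4,  80.1, -25.2]), np.float64(0.003)) (array([ 27.5, 108.1, -25.2]), np.float64(0.003))
(array([-7.5,  1.1, -1.9]), np.float64(-0.112))
(array([-14.6,   2.7,  -4.7]), np.float64(-0.225))
(array([-21.1,   4.9,  -8.5]), np.float64(-0.337))
(array([-26.8,   7.5, -13.1]), np.float64(-0.45))
(array([-31.6,  10.6, -18.4]), np.float64(-0.562))
(array([-35.4,  14. , -24.3]), np.float64(-0.675))
(array([-38.2,  17.7, -30.6]), np.float64(-0.788))
(array([-39.7,  21.5, -37.2]), np.float64(-0.9))
```

drive_tool:
  travel:
    - [27,0,-25]
    - [27,40,-25]
    - [27,80,-25]
    - [27,108,-25]
    - [27,108,-25]
  twist: [0,0,0,0,0]
  gripper: [45,45,45,45,45]

```text
t: 2.2
ee_pos: [0.514, -0.0126, 0.0964]
tool_rot: [-1.581, 0.004, -1.286]
force: [-1.0, -0.4, 0.1]
gripper_width: 0.45
```

drive_tool:
  travel:
    - [-7,1,-2]
    - [-15,3,-5]
    - [-21,5,-8]
    - [-27,7,-13]
    - [-32,10,-18]
    - [-35,13,-24]
    - [-38,17,-31]
    - [-40,21,-37]
  twist: [-0.11,-0.22,-0.33,-0.45,-0.56,-0.67,-0.79,-0.9]
  gripper: [45,45,45,45,45,45,45,45]

```text
t: 2.87
ee_pos: [0.4677, 0.0143, 0.0778]
tool_rot: [-1.573, 0.008, -0.381]
force: [0.2, -4.6, 1.7]
gripper_width: 0.448
```

Run:
```python
from h import *
print(go(post(1.45)-[0,0,.008],-1.286+.9))
print(go(post(1.55)-[0,0,.008],-1.286+.9))
snap("scene","s2.png",(230,130,360,260),5)
```

```text
(array([ 3.5, -1.7,  3.3]), np.float64(0.005))
(array([-0.1,  0.8,  0.9]), np.float64(0.005))
```

drive_tool:
  travel:
    - [0,-40,0]
    - [0,-80,0]
    - [0,-120,0]
    - [0,-130,0]
    - [0,-130,0]
    - [0,-130,0]
    - [0,-130,0]
    - [0,-130,0]
  twist: [0,0,-0.1,-0.22,-0.34,-0.46,-0.58,-0.7]
  gripper: [45,45,45,45,45,45,45,45]

```text
t: 3.58
ee_pos: [0.4672, 0.0134, 0.2088]
tool_rot: [-1.567, 0.009, 0.328]
force: [-0.6, 0.4, 0.4]
gripper_width: 0.449
```

Run:
```python
from h import *
print(go(mouth([0,0,0])+[0,-.02,.13],1.856))
```

```text
(array([ 48. ,  -8.9, -69.6]), np.float64(-1.528))
```

drive_tool:
  travel:
    - [48,-9,-70]
    - [48,-9,-70]
    - [48,-9,-70]
    - [48,-9,-70]
    - [48,-9,-70]
    - [48,-9,-70]
    - [48,-9,-70]
    - [48,-9,-70]
  twist: [-0.125,-0.25,-0.375,-0.5,-0.625,-0.75,-0.875,-1.0]
  gripper: [45,45,45,45,45,45,45,45]

```text
t: 4.25
ee_pos: [0.5352, -0.0385, 0.2188]
tool_rot: [-1.562, 0.002, 1.328]
force: [-0.8, 0.2, 0.6]
gripper_width: 0.448
```

Run:
```python
from h import *
np.set_printoptions(precision=3,suppress=True)
w=snap("wrist","w3.png"); print(proj(w,[mouth([0,0,0]),mouth([0,0,-.01])]),proj(w,W(BOX,[[.0334,.09,.122],[.0334,-.09,.122],[-.1,.09,.045],[-.1,-.09,.045]])).round(0))
print(get_calibration("wrist"))
```

```text
[[300.432 199.1  ]
 [302.483 201.608]] [[447. 227.]
 [251. 327.]
 [349.  81.]
 [187. 179.]]
{'camera_matrix': array([[322.105,   0.   , 277.285],
       [  0.   , 322.105, 212.37 ],
       [  0.   ,   0.   ,   1.   ]]), 'R': array([[ 0.233,  0.973, -0.002],
       [ 0.938, -0.224,  0.264],
       [ 0.256, -0.064, -0.964]]), 't': array([-0.087, -0.54 ,  0.228])}
```

```bash
python3 - <<'E'
import cv2
im=cv2.imread("pics/raw_w3.png")
f=lambda x0,y0,x1,y1,k,n:cv2.imwrite(n,cv2.resize(im[y0:y1,x0:x1],None,fx=k,fy=k,interpolation=cv2.INTER_CUBIC))
f(260,155,360,255,6,"pics/w3a.png"); f(170,65,470,335,2.5,"pics/w3b.png")
E
python3 - <<'E'
from h import *
np.set_printoptions(precision=4,suppress=True)
T=get_calibration("top");S=get_calibration("scene");w=get_calibration("wrist")
A=np.array; fx=-.1+.077/np.tan(np.pi/6)
tb=A([[38,195],[395,90],[88,338],[443,235],[165,600],[503,495]])/6+[230,140]
tL=A([[.1,.09,.122],[.1,-.09,.122],[fx,.09,.122],[fx,-.09,.122],[-.1,.09,.045],[-.1,-.09,.045]])
sb=A([[125,152],[98,212],[410,252],[38,452],[362,498]])/5+[245,150]
sL=tL[[0,2,3,4,5]]
wb=A([[192,180.2],[355.2,82.2],[454.8,223],[252,321],[306.7,199]])
wL=np.vstack([tL[[5,4,2,3]],MOUTHL])
for o in ([(w,wL,wb)],[(T,tL,tb),(S,sL,sb),(w,wL,wb)]):
    p,r=fit(o,[.57,0,.28]);print(p,r.round(1)[-5:].tolist())
    # slot direction
    Rz=Ro.from_euler('z',p[2]).as_matrix(); n=Rz@n30; o_=W(p,MOUTHL-.010*n30)[0]
    pts=[]
    for e in ([252,208],[322,337]):
        uv=A(e)/6+[260,155]; d=w["R"].T@np.linalg.solve(w["camera_matrix"],[*uv,1]); c=-w["R"].T@w["t"]
        pts.append(c+d*((o_-c)@n)/(d@n))
    v=Rz.T@(pts[1]-pts[0]); print("mouth",W(p,MOUTHL)[0],"slot ang (ccw +)",np.arctan2(v[1],v@x30),"mid off",Rz.T@((pts[0]+pts[1])/2-o_), np.linalg.norm(v))
E
```

```text
[ 0.5695 -0.0015  0.2919] [[0.3, -1.7], [-0.5, -1.4], [-1.0, 3.1], [4.8, 5.6], [-0.0, -0.6]]
mouth [ 0.5357 -0.0116  0.087 ] slot ang (ccw +) -0.003085673681039064 mid off [-0.0008 -0.0003 -0.0004] 0.023057788050799603
[ 0.5696 -0.0034  0.2776] [[-1.1, -3.0], [-0.5, -0.3], [-3.5, 5.4], [1.3, 5.2], [-1.7, -0.3]]
mouth [ 0.5356 -0.0131  0.087 ] slot ang (ccw +) 0.00927411168746383 mid off [-0.0004  0.0011 -0.0002] 0.02303869915453896
```

Run:
```python
from h import *
np.set_printoptions(precision=4,suppress=True)
T=get_calibration("top");S=get_calibration("scene");w=get_calibration("wrist")
im=cv2.imread("pics/raw_s2.png"); cv2.imwrite("pics/s2r.png",cv2.resize(im[200:240,265:315],None,fx=12,fy=12,interpolation=cv2.INTER_CUBIC))
snap("top","t4.png",(240,170,320,240),8)
X=np.array([.5357,-.0116,.087]); print([proj(c,X)[0] for c in(T,S,w)])
```

```text
[array([278.8443, 209.9258]), array([288.0613, 218.0337]), array([306.7103, 198.4534])]
```

```bash
sed -i 's/^BOX=.*/BOX=np.array([.569,-.0056,.285])/' h.py
python3 - <<'E'
from h import *
print(go([.531,-.28,.21],1.59))
E
```

```text
(array([-235.4,    8.6,  -55.1]), np.float64(-0.266))
```

drive_tool:
  travel:
    - [-40,0,-10]
    - [-80,0,-20]
    - [-120,0,-28]
    - [-160,4,-37]
    - [-200,9,-46]
    - [-235,9,-55]
    - [-235,9,-55]
    - [-235,9,-55]
  twist: [-0.05,-0.1,-0.15,-0.2,-0.266,-0.266,-0.266,-0.266]
  gripper: [45,45,45,45,45,45,45,45]

```text
t: 5.02
ee_pos: [0.5303, -0.282, 0.2103]
tool_rot: [-1.563, -0.0, 1.58]
force: [-0.0, 0.9, -0.0]
gripper_width: 0.453
```

Run:
```python
from h import *
np.set_printoptions(precision=3,suppress=True)
s=read_state();print(s["qpos"])
w=snap("wrist","w5.png"); print(proj(w,[[.562,-.279,.143],[.50,-.2802,.143],[.531,-.28,.131]]))
snap("scene","s5.png",(320,130,470,260),5)
```

```text
[-0.507  0.415  1.697 -0.004  1.036 -2.085]
[[279.911 269.408]
 [279.226 183.56 ]
 [278.922 222.907]]
```

drive_tool:
  travel:
    - [0,35,0]
    - [1,70,0]
    - [1,94,0]
    - [1,94,0]
    - [1,94,0]
    - [1,94,0]
    - [1,94,0]
    - [1,94,0]
  twist: [0,-0.01,-0.01,-0.01,-0.01,-0.01,-0.01,-0.01]
  gripper: [45,45,45,45,30,10,5,5]
  squeeze: 30

```text
t: 5.78
ee_pos: [0.5308, -0.2787, 0.1179]
tool_rot: [-1.565, 0.001, 1.595]
force: [0.5, 0.3, -1.4]
gripper_width: 0.16
```

drive_tool:
  travel:
    - [0,0,0]
    - [0,0,0]
    - [0,-12,0]
  twist: [0,0,0]
  gripper: [5,5,5]

```text
t: 6.03
ee_pos: [0.5297, -0.2781, 0.1289]
tool_rot: [-1.562, -0.001, 1.595]
force: [0.1, 0.6, -0.8]
gripper_width: 0.157
```

Run:
```python
from h import *
snap("scene","s6.png",(320,150,450,280),5)
```

drive_tool:
  travel:
    - [0,-20,0]
    - [0,-20,8]
    - [0,-20,15]
    - [0,-19,20]
    - [0,-19,26]
    - [0,-18,31]
    - [0,-16,36]
    - [0,-14,41]
  twist: [0,0,0,0,0,0,0,0]
  gripper: [5,5,5,5,5,5,5,5]

```text
t: 6.75
ee_pos: [0.4912, -0.2806, 0.1467]
tool_rot: [-1.569, 0.003, 1.595]
force: [5.2, 0.1, 2.0]
gripper_width: 0.155
```

Run:
```python
from h import *
print(read_state()["force"])
snap("scene","s7.png",(320,150,450,280),5)
snap("wrist","w7.png")
```

```text
[5.23387982 0.1001083  2.04569264]
```

drive_tool:
  travel:
    - [0,2,4]
    - [0,2,4]
    - [0,-15,13]
    - [0,-32,23]
    - [0,-50,33]
    - [0,-70,43]
    - [0,-100,43]
    - [0,-100,43]
  twist: [0,0,0,0,0,0,0,0]
  gripper: [5,5,5,5,5,5,5,5]

```text
t: 7.52
ee_pos: [0.448, -0.282, 0.2503]
tool_rot: [-1.569, 0.004, 1.594]
force: [1.4, -0.1, 1.2]
gripper_width: 0.047
```

Run:
```python
from h import *
print(read_state()["force"])
snap("scene","s8.png",(300,60,450,250),4)
snap("top","t8.png",(330,150,430,250),6)
print(go(mouth([0,0,.140]),1.856))
```

```text
[ 1.36899696 -0.14256169  1.231073  ]
(array([245.4,  38. , -27. ]), np.float64(-0.261))
```

The key slipped. When tilted it jams in the 29 mm hole, so it is still in the rack. I'll look at how it sits.

drive_tool:
  travel:
    - [0,-10,-30]
    - [0,-10,-60]
    - [0,-10,-60]
  twist: [0,0,0]
  gripper: [45,45,45]

```text
t: 7.87
ee_pos: [0.5102, -0.2795, 0.2555]
tool_rot: [-1.567, 0.002, 1.596]
force: [-0.5, 0.5, 0.1]
gripper_width: 0.445
```

Run:
```python
from h import *
np.set_printoptions(precision=3,suppress=True)
w=snap("wrist","w9.png",(60,120,460,330),2); s=read_state(); print(s["ee_pos"]); print(w["R"].tolist(),w["t"].tolist())
S=snap("scene","s9.png",(340,190,460,300),5)
```

```text
[ 0.508 -0.279  0.255]
[[-0.02519100326854922, 0.9996802365931086, -0.002199527102071227], [0.9630240956501036, 0.02485755020491632, 0.2682660869269764], [0.26823498010443364, 0.004639694274288325, -0.963342342412819]] [0.29190712706698124, -0.5250608278779937, 0.26717601134698554]
```

The key hangs upright again, with the bar from (276,188) to (281,259) in raw pixels.

Run:
```python
from h import *
np.set_printoptions(precision=4,suppress=True)
w=get_calibration("wrist"); a=ray(w,[276.5,187],.143);b=ray(w,[280.5,259.5],.143)
print(a,b,(a+b)/2,np.linalg.norm(b-a),np.arctan2(b[1]-a[1],b[0]-a[0]))
m=(a+b)/2
print(go([m[0],m[1],.116],np.pi/2+np.arctan2(b[1]-a[1],b[0]-a[0])))
```

```text
[ 0.4867 -0.2791  0.143 ] [ 0.5495 -0.2741  0.143 ] [ 0.5181 -0.2766  0.143 ] 0.06301079795928988 0.07899809460248336
(array([  1.9, 138.2, -13. ]), np.float64(-0.054))
```

Run:
```python
from h import *
np.set_printoptions(precision=4,suppress=True)
w=get_calibration("wrist")
A=lambda u,v:[u/2+60,v/2+120]
c=[ray(w,A(*p),.105) for p in ((90,98),(568,132),(553,290),(100,260))]
L=np.array([[-.045,-.11,.105],[-.045,.11,.105],[.045,.11,.105],[.045,-.11,.105]])
print(np.array(c))
p,r=fit([(w,L,np.array([A(90,98),A(568,132),A(553,290),A(100,260)]))],[.53,-.33,0]);print(p,r.round(1).tolist(),W(p,[0,.05,.105]))
print("flange c",ray(w,A(438,195),.109))
print("spare",ray(w,A(200,208),.143),W(p,[0,-.05,.105]))
```

```text
[[ 0.4813 -0.4354  0.105 ]
 [ 0.4914 -0.2168  0.105 ]
 [ 0.5705 -0.2179  0.105 ]
 [ 0.5603 -0.4397  0.105 ]]
[ 0.5297 -0.3279 -0.0437] [[-0.6, -1.5], [1.0, -2.0], [-2.7, 8.2], [1.0, 9.0]] [[ 0.5319 -0.2779  0.105 ]]
flange c [ 0.522 -0.276  0.109]
spare [ 0.5202 -0.3749  0.143 ] [[ 0.5275 -0.3778  0.105 ]]
```

drive_tool:
  travel:
    - [2,35,-12]
    - [2,70,-12]
    - [2,105,-12]
    - [2,139,-12]
    - [2,139,-12]
    - [2,139,-12]
    - [2,139,-12]
    - [2,139,-12]
  twist: [-0.05,-0.05,-0.05,-0.05,-0.05,-0.05,-0.05,-0.05]
  gripper: [45,45,45,45,45,20,5,5]
  squeeze: 45

```text
t: 8.63
ee_pos: [0.5173, -0.2769, 0.117]
tool_rot: [-1.564, 0.0, 1.646]
force: [-0.3, -0.6, -0.8]
gripper_width: 0.153
```

drive_tool:
  travel:
    - [0,0,0]
    - [0,0,0]
    - [0,0,0]
    - [0,-10,-2]
    - [0,-10,-8]
    - [0,-10,-8]
  twist: [0,0,0,0,0,0]
  gripper: [5,5,5,5,5,5]

```text
t: 9.13
ee_pos: [0.5273, -0.2768, 0.1283]
tool_rot: [-1.566, 0.002, 1.646]
force: [-0.9, 0.8, -1.4]
gripper_width: 0.155
```

Run:
```python
from h import *
snap("scene","s10.png",(340,150,440,280),6)
snap("wrist","w10.png",(180,150,400,350),3)
```

drive_tool:
  travel:
    - [0,-20,-1]
    - [0,-38,-1]
    - [0,-45,-1]
    - [0,-50,-1]
  twist: [0,0,0,0]
  gripper: [5,5,5,5]

```text
t: 9.57
ee_pos: [0.5265, -0.2762, 0.1774]
tool_rot: [-1.563, 0.001, 1.646]
force: [-3.0, -0.2, -3.5]
gripper_width: 0.152
```

drive_tool:
  travel:
    - [0,0,2]
    - [0,-5,3]
    - [0,-10,3]
    - [0,-12,3]
  twist: [0,0,0,0]
  gripper: [5,5,5,5]

```text
t: 9.9
ee_pos: [0.5239, -0.2765, 0.1899]
tool_rot: [-1.563, 0.001, 1.646]
force: [0.8, 0.5, -1.1]
gripper_width: 0.152
```

Run:
```python
from h import *
snap("scene","s11.png",(340,130,440,260),6)
```

drive_tool:
  travel:
    - [0,0,9]
    - [0,0,18]
    - [0,0,27]
    - [0,2,36]
    - [0,4,45]
    - [0,8,53]
    - [0,9,56]
    - [0,9,56]
  twist: [0,0,0,0,0,0,0,0]
  gripper: [5,5,5,5,5,5,5,5]

```text
t: 10.62
ee_pos: [0.468, -0.2812, 0.1824]
tool_rot: [-1.565, 0.002, 1.646]
force: [-0.3, -0.5, 6.7]
gripper_width: 0.153
```

```bash
python3 - <<'E'
from h import *
snap("scene","s12.png",(340,130,440,260),6)
snap("wrist","w12.png")
E
cat >> h.py <<'E'
def keytip(th,d=.111,s=None):
    s=s or read_state(); R=Ro.from_euler('xyz',s["tool_rot"]).as_matrix()
    P=s["ee_pos"]-.019*R[:,1]
    return P+d*(np.cos(th)*R[:,1]-np.sin(th)*R[:,2])
E
python3 - <<'E'
from h import *
S=get_calibration("scene")
for t in (0,10,15,20,25,30,35):
    k=keytip(np.radians(t)); print(t,k.round(4),((proj(S,k)[0]-[340,130])*6).round(0), ((proj(S,keytip(np.radians(t),.026))[0]-[340,130])*6).round(0))
E
```

```text
0 [ 0.4677 -0.2814  0.0905] [188. 781.] [211. 607.]
10 [ 0.487 -0.28   0.092] [202. 753.] [214. 601.]
15 [ 0.4964 -0.2793  0.0941] [210. 737.] [216. 597.]
20 [ 0.5056 -0.2786  0.0969] [217. 720.] [218. 593.]
25 [ 0.5146 -0.2779  0.1006] [224. 701.] [220. 589.]
30 [ 0.5232 -0.2772  0.105 ] [231. 682.] [221. 584.]
35 [ 0.5313 -0.2766  0.1102] [238. 662.] [223. 579.]
```

Run:
```python
import cv2
im=cv2.imread("pics/raw_s12.png");cv2.imwrite("pics/s12b.png",cv2.resize(im[205:260,350:410],None,fx=11,fy=11,interpolation=cv2.INTER_CUBIC))
```

drive_tool:
  travel:
    - [0,-9,6]
    - [0,-26,15]
    - [0,-60,20]
    - [0,-80,20]
    - [0,-80,20]
  twist: [0,0,0,0,0]
  gripper: [5,5,5,5,5]

```text
t: 11.13
ee_pos: [0.4496, -0.2836, 0.2671]
tool_rot: [-1.57, 0.006, 1.646]
force: [1.0, -0.2, -0.5]
gripper_width: 0.153
```

Run:
```python
from h import *
S=snap("scene","s13.png",(330,80,430,210),6)
T=snap("top","t13.png",(330,150,430,250),6)
for t in (0,10,20,25,30,35,40):
    print(t,[((proj(S,keytip(np.radians(t),d))[0]-[330,80])*6).round(0).tolist() for d in(.03,.111)],[((proj(T,keytip(np.radians(t),d))[0]-[330,150])*6).round(0).tolist() for d in(.03,.111)])
```

```text
0 [[277.0, 765.0], [254.0, 943.0]] [[346.0, 511.0], [294.0, 520.0]]
10 [[281.0, 758.0], [269.0, 915.0]] [[345.0, 498.0], [289.0, 478.0]]
20 [[285.0, 749.0], [284.0, 881.0]] [[344.0, 486.0], [287.0, 436.0]]
25 [[287.0, 744.0], [291.0, 863.0]] [[344.0, 481.0], [287.0, 416.0]]
30 [[289.0, 738.0], [299.0, 843.0]] [[344.0, 475.0], [287.0, 396.0]]
35 [[292.0, 732.0], [306.0, 822.0]] [[345.0, 469.0], [288.0, 377.0]]
40 [[294.0, 726.0], [313.0, 801.0]] [[345.0, 464.0], [289.0, 359.0]]
```

```bash
python3 - <<'E'
import cv2
im=cv2.imread("pics/raw_s13.png");cv2.imwrite("pics/s13b.png",cv2.resize(im[180:235,355:405],None,fx=12,fy=12,interpolation=cv2.INTER_CUBIC))
im=cv2.imread("pics/raw_t13.png");cv2.imwrite("pics/t13b.png",cv2.resize(im[200:240,360:400],None,fx=14,fy=14,interpolation=cv2.INTER_CUBIC))
E
cat >> h.py <<'E'
def tcp_for_tip(l,d=.111): # lock-frame tip point -> TCP with key along normal
    return mouth(np.asarray(l)+[0,0,d])-[0,0,.019]
E
python3 - <<'E'
from h import *
print(tcp_for_tip([0,0,.02]),go(tcp_for_tip([0,0,.05]),1.856),go(tcp_for_tip([0,0,.02]),1.856))
E
```

```text
[ 0.47226611 -0.03394067  0.18141343] (array([243. ,  54.9, -28.4]), np.float64(-0.21)) (array([246.2,  80.8, -43.2]), np.float64(-0.21))
```

drive_tool:
  travel:
    - [40,0,-5]
    - [80,0,-10]
    - [120,0,-15]
    - [160,10,-20]
    - [200,30,-25]
    - [243,55,-28]
    - [243,55,-28]
    - [243,55,-28]
  twist: [-0.05,-0.1,-0.15,-0.21,-0.21,-0.21,-0.21,-0.21]
  gripper: [5,5,5,5,5,5,5,5]

```text
t: 11.9
ee_pos: [0.4546, -0.0357, 0.2042]
tool_rot: [-1.558, -0.002, 1.86]
force: [0.5, -0.1, -0.1]
gripper_width: 0.151
```

Run:
```python
from h import *
print(go(tcp_for_tip([0,0,.02]),1.856))
```

```text
(array([ -3.4,  22.6, -17.8]), np.float64(0.004))
```

drive_tool:
  travel:
    - [-1,12,-10]
    - [-3,23,-18]
    - [-3,23,-18]
    - [-3,23,-18]
  twist: [0,0,0,0]
  gripper: [5,5,5,5]

```text
t: 12.23
ee_pos: [0.4719, -0.0345, 0.1805]
tool_rot: [-1.556, -0.002, 1.859]
force: [-0.3, 0.2, -1.1]
gripper_width: 0.156
```

Run:
```python
from h import *
S=snap("scene","s14.png",(255,160,325,245),9)
w=snap("wrist","w14.png",(170,170,390,340),3.5)
T=snap("top","t14.png",(245,170,325,240),8)
print(go(tcp_for_tip([0,0,.02]),1.856))
th=np.radians(30);k=keytip(th); print(k,mouth([0,0,0]))
for c,o,f in((S,[255,160],9),(T,[245,170],8)): print(((proj(c,[k,mouth([0,0,0]),keytip(th,.03)])-o)*f).round(0).tolist())
```

```text
(array([ 0.3,  0.1, -0.1]), np.float64(0.003))
[ 0.52448659 -0.01864522  0.10372854] [ 0.53512394 -0.01552486  0.0869641 ]
[[302.0, 499.0], [308.0, 527.0], [279.0, 362.0]]
[[292.0, 345.0], [281.0, 321.0], [334.0, 434.0]]
```

Run:
```python
import cv2
im=cv2.imread("pics/raw_s14.png");cv2.imwrite("pics/s14b.png",cv2.resize(im[198:232,275:305],None,fx=20,fy=20,interpolation=cv2.INTER_CUBIC))
```

drive_tool:
  travel:
    - [0,7,-4]
    - [0,13,-8]
    - [0,19,-11]
    - [0,23,-13]
    - [0,23,-13]
  twist: [0,0,0,0,0]
  gripper: [5,5,5,5,5]

```text
t: 12.8
ee_pos: [0.4841, -0.0307, 0.1577]
tool_rot: [-1.557, -0.002, 1.859]
force: [-2.5, -1.9, 4.6]
gripper_width: 0.157
```

Run:
```python
from h import *
S=snap("scene","s15.png",(255,160,325,245),9)
s=read_state();print(s["force"],s["torque"])
print((Rb.T@(keytip(np.radians(30))-mouth([0,0,0]))))
```

```text
[-2.08909807 -1.23434282  3.84165605] [-0.23445482  0.43476765 -0.010542  ]
[ 0.00125193  0.00013731 -0.00689787]
```

drive_tool:
  travel:
    - [0,3,-2]
    - [0,5,-3]
    - [0,5,-3]
  twist: [0,0,0]
  gripper: [5,5,5]

```text
t: 13.1
ee_pos: [0.4856, -0.0298, 0.1518]
tool_rot: [-1.554, -0.003, 1.86]
force: [-2.5, -0.9, -2.6]
gripper_width: 0.152
```

Run:
```python
from h import *
S=snap("scene","s16.png",(275,190,310,235),16)
s=read_state();print(Rb.T@s["force"],Rb.T@s["torque"])
v=Rb.T@(keytip(np.radians(30))-mouth([0,0,0]));print(v,v@x30,v@n30)
```

```text
[-2.7331919  -1.00056719 -2.31122687] [-0.02035031  0.9779273  -0.00642705]
[ 0.00273299  0.00069102 -0.01313433] -0.004200323366158881 -0.012741155375960024
```

drive_tool:
  travel:
    - [0,1,-4]
    - [0,4,-6]
    - [0,8,-8]
    - [0,10,-10]
    - [0,10,-10]
  twist: [0,0,0,0,0]
  gripper: [5,5,5,5,5]

```text
t: 13.57
ee_pos: [0.4926, -0.0271, 0.1412]
tool_rot: [-1.548, -0.004, 1.86]
force: [-11.5, -2.8, 8.3]
gripper_width: 0.153
```

```bash
cat > st.py <<'E'
from h import *
import sys
np.set_printoptions(precision=4,suppress=True)
if len(sys.argv)>1: snap("scene",sys.argv[1],(275,190,310,235),16)
s=read_state();print(s["t"],"F",Rb.T@s["force"],"T",Rb.T@s["torque"])
v=Rb.T@(keytip(np.radians(30))-mouth([0,0,0]));print("tip lock xyz",v@x30,v[1],v@n30)
E
python3 st.py s17.png
```

```text
13.6167 F [-10.3889  -0.0874   6.9531] T [ 0.0313  2.0225 -0.0214]
tip lock xyz -0.003573392203726263 0.0013721641387652533 -0.025666167973156195
```

drive_tool:
  travel:
    - [0,0,2]
    - [0,0,2]
    - [0,0,2]
    - [0,0,2]
  twist: [0,0,0,0]
  gripper: [5,5,26,26]

```text
t: 13.95
ee_pos: [0.4918, -0.0276, 0.1417]
tool_rot: [-1.55, -0.003, 1.86]
force: [0.2, -0.5, 0.1]
gripper_width: 0.257
```

```bash
python3 st.py s18.png
```

```text
14.0 F [ 0.7493 -0.4784  0.5602] T [ 0.0379 -0.0142  0.0094]
tip lock xyz -0.004210137052461371 0.0011378298927011573 -0.02481809980213282
```

```bash
python3 - <<'E'
import cv2
im=cv2.imread("pics/raw_s18.png");cv2.imwrite("pics/s18b.png",cv2.resize(im[175:275,240:340],None,fx=6,fy=6,interpolation=cv2.INTER_CUBIC))
from h import *
snap("wrist","w18.png",(170,120,390,300),3.5)
E
python3 - <<'E'
from h import *
np.set_printoptions(precision=4,suppress=True)
S=get_calibration("scene");w=get_calibration("wrist")
up=np.array([270,234])/6+[240,175]; lo=np.array([260,368])/6+[240,175]
fl=np.array([372,237])/3.5+[170,120]; neck=np.array([371,168])/3.5+[170,120]; stem=np.array([374,560])/3.5+[170,120]
def key(p):
    th,tx,ty,tz=p # th from vertical toward -box x
    u=np.array([-np.sin(th),0,np.cos(th)]); kx=np.array([np.cos(th),0,np.sin(th)])
    t=MOUTHL+tx*x30+np.array([0,ty,0])+tz*n30
    return t,u,kx
def f(p):
    t,u,kx=key(p); q=lambda a,b:W(BOX,t+a*u+b*kx)[0]
    r=[proj(S,q(.119,.032))[0]-up,proj(S,q(.119,-.032))[0]-lo,proj(w,q(.083,0))[0]-fl]
    return np.r_[np.concatenate(r),(p[1])/.003*.5,p[2]/.002*.5,(p[3]+.022)/.004*.5]
for th0 in(.6,1,1.4):
    r=least_squares(f,[th0,0,0,-.02]);t,u,kx=key(r.x);print(r.x,r.cost,r.fun.round(1));g=W(BOX,t+.107*u)[0];print("grip",g,np.degrees(r.x[0]))
E
```

```text
[ 1.0361 -0.0143  0.0002 -0.0065] 24.548979659342635 [-3.1 -1.1 -4.8  1.7 -1.6  0.7 -2.4  0.   1.9]
grip [ 0.438  -0.0438  0.1287] 59.364468239549254
[ 1.0361 -0.0143  0.0002 -0.0065] 24.54897965938995 [-3.1 -1.1 -4.8  1.7 -1.6  0.7 -2.4  0.   1.9]
grip [ 0.438  -0.0438  0.1287] 59.36445295637155
[ 1.0361 -0.0143  0.0002 -0.0065] 24.548979659374826 [-3.1 -1.1 -4.8  1.7 -1.6  0.7 -2.4  0.   1.9]
grip [ 0.438  -0.0438  0.1287] 59.36445817987083
```

drive_tool:
  travel:
    - [0,-40,0]
    - [0,-75,15]
    - [0,-85,45]
    - [0,-85,45]
  twist: [0,0,0,0]
  gripper: [45,45,45,45]

```text
t: 14.38
ee_pos: [0.4484, -0.0408, 0.23]
tool_rot: [-1.552, -0.002, 1.86]
force: [-0.7, 0.1, -1.1]
gripper_width: 0.443
```

Run:
```python
from h import *
print(read_state()["ee_pos"],read_state()["tool_rot"])
snap("wrist","w19.png",(150,110,410,310),3)
snap("scene","s19.png",(245,175,325,255),8)
snap("top","t19.png",(240,170,320,250),8)
```

```text
[ 0.44838862 -0.04075174  0.23002968] [-1.55177233 -0.00216067  1.86000891]
```

The key tipped out of the lock when I released it and was still moving. I'll let it settle and look.

drive_tool:
  travel:
    - [0,0,20]
    - [0,0,40]
    - [0,0,40]
    - [0,0,40]
  twist: [0,0,0,0]
  gripper: [60,60,60,60]

```text
t: 14.87
ee_pos: [0.4123, -0.0516, 0.2279]
tool_rot: [-1.55, -0.004, 1.859]
force: [-0.4, 0.4, 0.3]
gripper_width: 0.598
```

Run:
```python
from h import *
np.set_printoptions(precision=4,suppress=True)
w=snap("wrist","w20.png",(100,0,460,270),2.2)
snap("scene","s20.png",(235,195,335,295),6)
print(w,read_state()["ee_pos"])
```

```text
{'camera_matrix': array([[322.105 ,   0.    , 277.2847],
       [  0.    , 322.105 , 212.3704],
       [  0.    ,   0.    ,   1.    ]]), 'R': array([[-0.2847,  0.9586,  0.0032],
       [ 0.9279,  0.2747,  0.252 ],
       [ 0.2406,  0.0747, -0.9677]]), 't': array([ 0.1651, -0.3981,  0.2817])} [ 0.4133 -0.0515  0.2282]
```

```bash
cat > kfit.py <<'E'
from h import *
np.set_printoptions(precision=4,suppress=True)
def kfit(obs,p0):
    # obs: list (calib, local key pt (grip frame), uv)
    def f(p):
        R=Ro.from_rotvec(p[3:]).as_matrix()
        return np.concatenate([proj(c,R@np.array(l)+p[:3])[0]-uv for c,l,uv in obs])
    best=None
    for rv in p0:
        r=least_squares(f,rv,loss='soft_l1',f_scale=2)
        if best is None or r.cost<best.cost: best=r
    R=Ro.from_rotvec(best.x[3:]).as_matrix()
    return best.x[:3],R,best.fun.reshape(-1,2)
E
cat > f1.py <<'E'
from kfit import *
S=get_calibration("scene");w=get_calibration("wrist")
s=lambda u,v:np.array([u,v])/6+[235,195]
q=lambda u,v:np.array([u,v])/2.2+[100,0]
obs=[(S,[.032,0,0],s(302,375)),(S,[-.032,0,0],s(405,437)),(S,[0,0,-.024],s(375,358)),(S,[0,0,-.107],s(462,194)),(S,[0,0,-.088],s(452,222)),
(w,[.032,0,0],q(280,452)),(w,[-.032,0,0],q(380,504)),(w,[0,0,-.024],q(310,517)),(w,[0,0,-.055],q(283,582))]
c0=[.43,-.07,.04]
P=[]
for a in (0,1.57,3.14,4.7):
  for flip in (1,-1):
    kz=np.array([-.83,-.25,-.4]);kz/=np.linalg.norm(kz);kx=np.array([.25,-.97,0])*flip;kx-=kz*(kx@kz);kx/=np.linalg.norm(kx)
    P.append(np.r_[c0,Ro.from_matrix(np.c_[kx,np.cross(kz,kx),kz]).as_rotvec()])
t,R,r=kfit(obs,P);print("grip",t,"\nkx",R[:,0],"ky",R[:,1],"kz",R[:,2]);print(r.round(1).tolist());tip=t-R[:,2]*.107;print("tip",tip,"flange",t-R[:,2]*.026, "bar ends",t+R[:,0]*.032,t-R[:,0]*.032)
def lk(X): v=Rb.T@(X-mouth([0,0,0]));return np.array([v@x30,v[1],v@n30])
print("tip lock",lk(tip),"flange",lk(t-R[:,2]*.026))
E
python3 f1.py
```

```text
grip [ 0.4518 -0.0725  0.0234] 
kx [-0.3853 -0.7361  0.5565] ky [-0.2919  0.6693  0.6832] kz [-0.8754  0.1008 -0.4727]
[[12.9, 1.5], [-15.9, -8.3], [-0.5, -2.6], [0.8, 0.4], [-1.1, 1.2], [1.2, -0.3], [-6.8, -0.6], [-0.6, 2.2], [1.0, -0.9]]
tip [ 0.5455 -0.0833  0.074 ] flange [ 0.4746 -0.0751  0.0357] bar ends [ 0.4395 -0.096   0.0412] [ 0.4641 -0.0489  0.0056]
tip lock [-0.0144 -0.0679 -0.0067] flange [-0.0905 -0.0401 -0.007 ]
```

```bash
sed -i 's/(w,\[.032,0,0\],q(280,452)),(w,\[-.032,0,0\],q(380,504))/(w,[-.032,0,0],q(280,452)),(w,[.032,0,0],q(380,504))/' f1.py; python3 f1.py
```

```text
grip [ 0.4558 -0.0718  0.012 ] 
kx [ 0.225   0.9721 -0.0661] ky [ 0.6006 -0.1918 -0.7762] kz [-0.7672  0.135  -0.627 ]
[[-1.6, 0.1], [-0.7, -1.5], [-0.3, -0.5], [0.6, 0.5], [-1.2, 1.8], [-3.2, 0.0], [0.1, 1.5], [-0.2, 1.1], [0.8, -3.9]]
tip [ 0.5379 -0.0862  0.0791] flange [ 0.4757 -0.0753  0.0283] bar ends [ 0.463  -0.0407  0.0099] [ 0.4486 -0.1029  0.0141]
tip lock [-0.0189 -0.0686  0.0018] flange [-0.0932 -0.0406 -0.0139]
```

Run:
```python
from h import *
print(go([.447,-.073,.08],1.343),go([.447,-.073,.0],1.343), read_state()["qpos"])
```

```text
(array([-30.7, 147.6, -29.1]), np.float64(0.517)) (array([-30.9, 227.6, -30.6]), np.float64(0.517)) [-0.14855503  0.12421039  2.05853476 -0.00661752  0.97801606 -2.0045475 ]
```

drive_tool:
  travel:
    - [-31,30,-30]
    - [-31,65,-30]
    - [-31,100,-30]
    - [-31,130,-30]
    - [-31,148,-30]
    - [-31,148,-30]
  twist: [0.12,0.24,0.36,0.48,0.517,0.517]
  gripper: [100,100,100,100,100,100]
  squeeze: 40

```text
t: 15.47
ee_pos: [0.4462, -0.0724, 0.0758]
tool_rot: [-1.545, 0.007, 1.342]
force: [-0.4, -1.3, 0.7]
gripper_width: 1.0
```

Run:
```python
from h import *
w=snap("wrist","w21.png",(130,110,430,330),2.6)
print(read_state()["ee_pos"],go([.447,-.073,.0],1.343))
```

```text
[ 0.44734314 -0.07265442  0.07763115] (array([ 0.1, 77.6, -1.5]), np.float64(0.001))
```

Run:
```python
from h import *
w=get_calibration("wrist");s=read_state();R=Ro.from_euler('xyz',s["tool_rot"]).as_matrix()
def p(X): return ((proj(w,X)[0]-[130,110])*2.6).round(0)
T=s["ee_pos"].copy(); 
for z in(.012,.045):
    T[2]=z; print(z,p(T),[p(T+a*R[:,0]+b*R[:,2]) for a in(.0425,.057) for b in(-.011,.011)])
print(p(ray(w,[282,242],.012)),ray(w,[282,242],.012))
f=W(BOX,[[-.1,0,.045],[-.1,-.09,.045],[-.1,-.09,0]]);print([p(x) for x in f])
```

```text
0.012 [382. 311.] [array([542., 350.]), array([546., 270.]), array([596., 350.]), array([602., 271.])]
0.045 [381. 355.] [array([567., 400.]), array([573., 309.]), array([630., 400.]), array([638., 309.])]
[395. 343.] [ 0.456947   -0.07129584  0.012     ]
[array([571., 422.]), array([238., 588.]), array([265., 493.])]
```

drive_tool:
  travel:
    - [3,30,1]
    - [3,55,1]
    - [3,70,1]
    - [3,77,1]
    - [3,77,1]
  twist: [0,0,0,0,0]
  gripper: [100,100,100,100,100]

```text
t: 15.93
ee_pos: [0.4458, -0.0696, 0.0005]
tool_rot: [-1.548, 0.007, 1.346]
force: [-0.2, 0.9, 0.2]
gripper_width: 1.004
```

drive_tool:
  travel:
    - [0,0,0]
    - [0,0,0]
    - [0,0,0]
    - [0,0,0]
  twist: [0,0,0,0]
  gripper: [60,60,60,60]
  squeeze: 40

```text
t: 16.27
ee_pos: [0.4474, -0.0697, 0.0021]
tool_rot: [-1.551, 0.007, 1.346]
force: [0.5, 1.0, 4.9]
gripper_width: 0.733
```

drive_tool:
  travel:
    - [0,-20,5]
    - [0,-50,8]
    - [0,-85,8]
    - [0,-120,8]
    - [0,-140,8]
    - [0,-140,8]
  twist: [0,0,0,0,0,0]
  gripper: [60,60,60,60,60,60]

```text
t: 16.77
ee_pos: [0.4457, -0.0681, 0.1474]
tool_rot: [-1.561, 0.006, 1.346]
force: [2.0, 0.2, -1.4]
gripper_width: 0.731
```

Run:
```python
from h import *
snap("scene","s22.png",(255,120,355,240),6)
snap("wrist","w22.png",(100,100,460,370),2.2)
print(read_state()["ee_pos"])
```

```text
[ 0.44309844 -0.06772363  0.14356963]
```

Run:
```python
from h import *
np.set_printoptions(precision=4,suppress=True)
T=get_calibration("top");S=get_calibration("scene")
print(ray(T,[399,235],.112),ray(T,[386.5,236.5],.01))
print(ray(S,np.array([310,330])/5+[340,200],.112),ray(S,np.array([283,520])/5+[340,200],.0))
# rack plate underside in scene: front edge top/bottom
print(go([.432,-.255,.10],1.51))
print(read_state()["qpos"])
im=cv2.imread("pics/raw_s9.png");cv2.imwrite("pics/s9z.png",cv2.resize(im[225:305,345:455],None,fx=7,fy=7,interpolation=cv2.INTER_CUBIC))
for z in(.105,.097,.02,.0): print(z,((proj(S,W([.529,-.329,-.05],[[-.04,.11,z],[-.04,-.11,z]]))-[345,225])*7).round(0).tolist())
```

```text
[ 0.4533 -0.3584  0.112 ] [ 0.4534 -0.3523  0.01  ]
[ 0.4554 -0.3606  0.112 ] [ 0.4505 -0.3643  0.    ]
(array([-184.7,   44.3,  -31.7]), np.float64(-0.164))
[-0.1743  0.3132  2.0639 -0.0082  0.7814 -1.5144]
0.105 [[49.0, 120.0], [643.0, 331.0]]
0.097 [[47.0, 139.0], [639.0, 350.0]]
0.02 [[29.0, 308.0], [601.0, 525.0]]
0.0 [[24.0, 351.0], [592.0, 569.0]]
```

Run:
```python
from h import *
print(go([.385,-.262,.10],1.51))
```

```text
(array([-202. ,   45.1,   12.6]), np.float64(-0.164))
```

drive_tool:
  travel:
    - [-40,0,20]
    - [-80,0,20]
    - [-120,0,17]
    - [-160,10,15]
    - [-202,25,13]
    - [-202,45,13]
    - [-202,45,13]
  twist: [-0.05,-0.1,-0.164,-0.164,-0.164,-0.164,-0.164]
  gripper: [60,60,60,60,60,60,60]

```text
t: 17.45
ee_pos: [0.3815, -0.2622, 0.0963]
tool_rot: [-1.547, 0.0, 1.506]
force: [-0.5, 0.5, -1.5]
gripper_width: 0.734
```

Run:
```python
from h import *
snap("scene","s23.png",(330,170,430,290),6)
print(go([.385,-.262,.010],1.51),go([.425,-.262,.010],1.51))
```

```text
(array([-0.8, 87.4, -5.2]), np.float64(-0.003)) (array([  1.7,  86.5, -45.1]), np.float64(-0.003))
```

Run:
```python
from h import *
S=get_calibration("scene")
b=np.array([.452,-.0665,.1536])
for el in (10,25,39,50): 
    e=np.radians(el); d=np.array([.975*np.cos(e),-.22*np.cos(e),np.sin(e)]);print(el,proj(S,b+.098*d)[0])
s=read_state();R=Ro.from_euler('xyz',s["tool_rot"]).as_matrix()
b=s["ee_pos"]-.009*R[:,2]+[0,0,.010]
for el in (10,25,39,50):
    e=np.radians(el); print(el,b-.107*np.cos(e)*R[:,2]+[0,0,.107*np.sin(e)], (proj(S,b-.098*np.cos(e)*R[:,2]+[0,0,.098*np.sin(e)])[0]-[330,170])*6)
```

```text
10 [316.25898999 197.35866477]
25 [314.89122266 190.29760066]
39 [312.1783107 185.1526907]
50 [309.13674235 182.32676952]
10 [ 0.49602938 -0.26824892  0.12342044] [242.28943284 444.28940046]
25 [ 0.48764902 -0.26771758  0.15025696] [240.55155901 403.46283749]
39 [ 0.47386018 -0.26684334  0.17269778] [232.3636909  375.62888234]
50 [ 0.45951658 -0.26593392  0.18766396] [221.58012777 362.0849442 ]
```

drive_tool:
  travel:
    - [0,40,0]
    - [0,75,0]
    - [0,92,0]
    - [0,92,0]
    - [0,92,0]
  twist: [0,0,0,0,0]
  gripper: [60,60,60,60,60]

```text
t: 17.92
ee_pos: [0.3794, -0.2593, 0.0051]
tool_rot: [-1.545, -0.002, 1.509]
force: [0.3, 0.2, -1.6]
gripper_width: 0.737
```

Run:
```python
from h import *
np.set_printoptions(precision=4,suppress=True)
S=snap("scene","s24.png",(330,190,430,310),6)
snap("top","t24.png",(330,170,430,270),6)
s=read_state();print(s["ee_pos"],s["force"])
R=Ro.from_euler('xyz',s["tool_rot"]).as_matrix()
b=s["ee_pos"]-.009*R[:,2]+[0,0,.010]
for el in (10,25,39,45,50):
    e=np.radians(el); print(el,b-.107*np.cos(e)*R[:,2]+[0,0,.107*np.sin(e)], (proj(S,b-.098*np.cos(e)*R[:,2]+[0,0,.098*np.sin(e)])[0]-[330,190])*6)
```

```text
[ 0.3804 -0.2603  0.0064] [ 0.2943  0.8872 -1.278 ]
10 [ 0.4945 -0.2674  0.0323] [216.5538 501.7432]
25 [ 0.4861 -0.2669  0.0592] [214.5502 464.7181]
39 [ 0.4723 -0.2661  0.0816] [206.2986 440.5503]
45 [ 0.4648 -0.2656  0.0901] [200.9112 433.7417]
50 [ 0.458  -0.2652  0.0966] [195.6052 429.8249]
```

Run:
```python
from h import *
np.set_printoptions(precision=4,suppress=True)
im=cv2.imread("pics/raw_t24.png");cv2.imwrite("pics/t24b.png",cv2.resize(im[225:260,350:385],None,fx=16,fy=16,interpolation=cv2.INTER_CUBIC))
T=get_calibration("top")
s=read_state();R=Ro.from_euler('xyz',s["tool_rot"]).as_matrix()
b=s["ee_pos"]-.009*R[:,2]+[0,0,.010]
for el in (30,39,45,50,55,60):
    e=np.radians(el);t=b-.107*np.cos(e)*R[:,2]+[0,0,.107*np.sin(e)]; print(el,[((proj(T,t+a*R[:,0])[0]-[350,225])*16).round(0).tolist() for a in(-.012,.012)])
```

```text
30 [[280.0, 32.0], [153.0, 27.0]]
39 [[298.0, 78.0], [170.0, 73.0]]
45 [[309.0, 116.0], [180.0, 111.0]]
50 [[317.0, 152.0], [188.0, 146.0]]
55 [[325.0, 191.0], [195.0, 185.0]]
60 [[332.0, 233.0], [201.0, 227.0]]
```

drive_tool:
  travel:
    - [0,0,12]
    - [0,2,25]
    - [0,2,25]
    - [0,2,25]
    - [0,2,25]
    - [0,2,25]
    - [0,2,25]
  twist: [0,0,0,0,0,0,0]
  gripper: [60,60,100,100,100,100,100]

```text
t: 18.6
ee_pos: [0.3558, -0.2591, 0.0051]
tool_rot: [-1.548, 0.001, 1.509]
force: [0.1, 0.4, -0.5]
gripper_width: 1.003
```

Run:
```python
from h import *
np.set_printoptions(precision=4,suppress=True)
w=snap("wrist","w25.png",(100,100,460,370),2.2);snap("top","t25.png",(330,200,410,280),8)
s=read_state();print(s["ee_pos"],s["force"],s["gripper_width"])
```

```text
[ 0.3557 -0.2589  0.005 ] [ 1.2572 -0.2479 -0.3886] 0.9990863252174363
```

```bash
cat > f2.py <<'E'
from kfit import *
T=get_calibration("top");w=get_calibration("wrist")
t=lambda u,v:np.array([u,v])/8+[330,200]
q=lambda u,v:np.array([u,v])/2.2+[100,100]
for el in (-11,0,17,25):
    # bar top face corners: upper ky face z=+7: 
    def f(p):
        x,y,z,yaw,e=p; 
        h=np.array([np.cos(yaw),np.sin(yaw),0]); d=np.cos(e)*h+np.array([0,0,np.sin(e)]); # grip->tip
        kx=np.array([-np.sin(yaw),np.cos(yaw),0]); up=np.cross(d,kx); g=np.array([x,y,z])
        L=lambda a,b,c:g+a*kx+b*up-c*d  # c along +kz
        r=[proj(T,L(-.012,0,-.107))[0]-t(290,265),proj(T,L(.012,0,-.107))[0]-t(228,265),proj(T,L(0,0,-.088))[0]-t(255,312),
           proj(w,L(.032,.007,.012))[0]-q(548,392),proj(w,L(-.032,.007,.012))[0]-q(250,392),proj(w,L(0,0,-.023))[0]-q(398,545)]
        return np.concatenate(r)
    r=least_squares(f,[.37,-.26,.01,0,np.radians(el)],loss='soft_l1');print(el,r.x,np.degrees(r.x[4]),r.cost,r.fun.round(1))
E
python3 f2.py
```

```text
-11 [ 0.3714 -0.2573  0.009  -0.0682  0.4953] 28.376329188772896 7.0541991930224786 [-0.1 -0.5 -0.2 -0.9 -0.5 -0.9 -0.3 -0.5  0.2 -1.4 -0.   6.2]
0 [ 0.3714 -0.2573  0.009  -0.0682  0.4953] 28.376265420424595 7.054199194037984 [-0.1 -0.5 -0.2 -0.9 -0.5 -0.9 -0.3 -0.5  0.2 -1.4 -0.   6.2]
17 [ 0.3714 -0.2573  0.009  -0.0682  0.4953] 28.376169114686235 7.054199196137508 [-0.1 -0.5 -0.2 -0.9 -0.5 -0.9 -0.3 -0.5  0.2 -1.4 -0.   6.2]
25 [ 0.3714 -0.2573  0.009  -0.0682  0.4953] 28.376208875251294 7.054199195188306 [-0.1 -0.5 -0.2 -0.9 -0.5 -0.9 -0.3 -0.5  0.2 -1.4 -0.   6.2]
```

Run:
```python
from h import *
S=snap("scene","s26.png",(320,200,420,300),7)
for el in(-11,0,17,25):
    e=np.radians(el); g=np.array([.369,-.258,.009 if el>0 else .022]); d=np.array([np.cos(e),-.05*np.cos(e),np.sin(e)])
    if el<=0: g=np.array([.369,-.258,.003-.107*np.sin(e)])
    print(el,((proj(S,[g+.107*d,g+.024*d])-[320,200])*7).round(0).tolist())
```

```text
-11 [[294.0, 590.0], [198.0, 680.0]]
0 [[296.0, 587.0], [195.0, 714.0]]
17 [[301.0, 513.0], [197.0, 687.0]]
25 [[298.0, 490.0], [196.0, 682.0]]
```

drive_tool:
  travel:
    - [0,0,-8]
    - [0,6,-14]
    - [0,6,-14]
    - [0,6,-14]
    - [0,6,-14]
    - [0,6,-14]
  twist: [0,0,0,0,0,0]
  gripper: [100,100,60,60,60,60]
  squeeze: 40

```text
t: 19.25
ee_pos: [0.3697, -0.2598, -0.0014]
tool_rot: [-1.548, 0.001, 1.509]
force: [0.5, 0.7, 0.4]
gripper_width: 0.74
```

drive_tool:
  travel:
    - [0,0,0]
    - [0,0,-10]
    - [0,-2,-40]
    - [0,-2,-70]
    - [0,-2,-80]
  twist: [0,0,0,0,0]
  gripper: [60,60,60,60,60]

```text
t: 19.67
ee_pos: [0.4539, -0.2659, -0.0006]
tool_rot: [-1.553, 0.003, 1.51]
force: [1.3, -0.4, -1.0]
gripper_width: 0.739
```

Run:
```python
from h import *
w=snap("wrist","w27.png",(100,100,460,370),2.2);S=snap("scene","s27.png",(330,170,430,290),6)
s=read_state();print(s["ee_pos"],s["force"],s["gripper_width"])
```

```text
[ 0.45168444 -0.26505424 -0.00115264] [ 0.02048226  0.38408834 -1.94239777] 0.734701640413733
```

drive_tool:
  travel:
    - [0,-5,10]
    - [0,-35,10]
    - [0,-65,10]
    - [0,-85,10]
    - [0,-105,10]
    - [0,-125,10]
    - [0,-140,10]
    - [0,-154,10]
  twist: [0,0,0,0,0,0,0,0]
  gripper: [60,60,60,60,60,60,60,60]

```text
t: 20.43
ee_pos: [0.4411, -0.2633, 0.1529]
tool_rot: [-1.545, -0.001, 1.51]
force: [-1.3, 0.4, -4.4]
gripper_width: 0.732
```

Run:
```python
from h import *
w=snap("wrist","w28.png",(100,100,460,370),2.2);S=snap("scene","s28.png",(330,130,430,250),6)
s=read_state();print(s["ee_pos"],s["force"],s["gripper_width"])
```

```text
[ 0.4424608  -0.26401321  0.15391199] [-2.85281297 -0.95685962 -2.91632704] 0.7288651295046958
```

drive_tool:
  travel:
    - [0,-4,-8]
    - [0,-8,-16]
    - [0,-9,-24]
    - [0,-10,-32]
    - [0,-10,-37]
    - [0,-10,-37]
  twist: [0,0,0,0,0,0]
  gripper: [60,60,60,60,60,60]

```text
t: 21.03
ee_pos: [0.481, -0.2664, 0.1627]
tool_rot: [-1.549, 0.001, 1.511]
force: [-2.2, -1.0, -2.6]
gripper_width: 0.727
```

Run:
```python
from h import *
w=snap("wrist","w29.png",(100,100,460,370),2.2);S=snap("scene","s29.png",(340,160,430,268),6.6)
s=read_state();print(s["ee_pos"],s["force"],s["gripper_width"])
```

```text
[ 0.47984528 -0.26620989  0.16251892] [-2.27072038 -0.25079092 -2.68299474] 0.7259607032732229
```

Run:
```python
from h import *
np.set_printoptions(precision=4,suppress=True)
w=get_calibration("wrist");S=get_calibration("scene");T=get_calibration("top")
print("hole wrist",ray(w,np.array([356,452])/2.2+[100,100],.105))
print("hole scene",ray(S,np.array([279,545])/6.6+[340,160],.105))
print("hole top",ray(T,np.array([330,67])/8+[330,200],.105), ray(T,np.array([247,231])/6+[330,170],.105))
# flange center visible in wrist vs expected if vertical
s=read_state();R=Ro.from_euler('xyz',s["tool_rot"]).as_matrix()
b=s["ee_pos"]-.012*R[:,1]
for a in (-10,0,10):
    e=np.radians(a); print(a,((proj(w,b-.024*np.array([np.sin(e),0,np.cos(e)]))[0]-[100,100])*2.2).round(0),((proj(S,[b-k*np.array([np.sin(e),0,np.cos(e)]) for k in(.024,.107)])-[340,160])*6.6).round(0).tolist())
```

```text
hole wrist [ 0.5325 -0.2795  0.105 ]
hole scene [ 0.5325 -0.2838  0.105 ]
hole top [ 0.5333 -0.2829  0.105 ] [ 0.533  -0.2827  0.105 ]
-10 [388. 370.] [[202.0, 493.0], [193.0, 652.0]]
0 [387. 353.] [[198.0, 499.0], [175.0, 681.0]]
10 [386. 338.] [[194.0, 504.0], [157.0, 703.0]]
```

Run:
```python
from h import *
print(go([.511,-.2815,.217],1.511))
```

```text
(array([-13.4, -55.2, -30.8]), np.float64(-0.001))
```

drive_tool:
  travel:
    - [0,-25,5]
    - [-4,-55,5]
    - [-10,-55,-10]
    - [-13,-55,-31]
    - [-13,-55,-31]
    - [-13,-55,-31]
  twist: [0,0,0,0,0,0]
  gripper: [60,60,60,60,60,60]

```text
t: 21.63
ee_pos: [0.5122, -0.2812, 0.2169]
tool_rot: [-1.55, 0.001, 1.511]
force: [-0.9, 0.1, -1.3]
gripper_width: 0.724
```

Run:
```python
from h import *
S=snap("scene","s30.png",(345,150,425,250),7);w=snap("wrist","w30.png",(100,100,460,370),2.2)
s=read_state();print(s["ee_pos"],s["force"],s["gripper_width"])
```

```text
[ 0.51074627 -0.28070235  0.21635049] [-0.71160307  0.117237   -0.71734683] 0.7239737100946008
```

Run:
```python
from h import *
S=get_calibration("scene");s=read_state()
b=s["ee_pos"]+[0,0,.012]
for a in (0,-5,-10,-15,-20,-25,-30):
    e=np.radians(a); t=b-.107*np.array([np.sin(e),0,np.cos(e)]);f=b-.024*np.array([np.sin(e),0,np.cos(e)]); print(a,t.round(4),((proj(S,[f,t])-[345,150])*7).round(0).tolist())
print(((proj(S,[.533,-.283,.105])-[345,150])*7))
```

```text
0 [ 0.5107 -0.2807  0.1214] [[264.0, 439.0], [236.0, 638.0]]
-5 [ 0.5201 -0.2807  0.1218] [[266.0, 436.0], [246.0, 624.0]]
-10 [ 0.5293 -0.2807  0.123 ] [[268.0, 432.0], [256.0, 609.0]]
-15 [ 0.5384 -0.2807  0.125 ] [[270.0, 429.0], [265.0, 592.0]]
-20 [ 0.5473 -0.2807  0.1278] [[273.0, 424.0], [275.0, 573.0]]
-25 [ 0.556  -0.2807  0.1314] [[275.0, 420.0], [284.0, 554.0]]
-30 [ 0.5642 -0.2807  0.1357] [[277.0, 415.0], [294.0, 533.0]]
[[259.3607159  646.73733719]]
```

drive_tool:
  travel:
    - [-2,0,8]
    - [-2,0,15]
    - [-2,15,13]
    - [-2,35,5]
    - [-2,55,-2]
    - [-2,75,-8]
    - [-2,90,-14]
    - [-2,90,-14]
  twist: [0,0,0,0,0,0,0,0]
  gripper: [60,60,60,60,60,60,60,60]

```text
t: 22.4
ee_pos: [0.5206, -0.2826, 0.1234]
tool_rot: [-1.544, -0.001, 1.51]
force: [-0.4, 0.4, -0.0]
gripper_width: 0.6
```

Run:
```python
from h import *
S=snap("scene","s31.png",(345,180,425,280),7);w=snap("wrist","w31.png",(100,100,460,370),2.2)
s=read_state();print(s["ee_pos"],s["force"],s["gripper_width"])
```

```text
[ 0.52154542 -0.28331195  0.12602871] [1.25552591 0.17204008 0.17657199] 0.5997923173118019
```

drive_tool:
  travel:
    - [0,-40,20]
    - [0,-80,55]
    - [0,-110,90]
    - [0,-110,100]
  twist: [0,0,0,0]
  gripper: [100,100,100,100]

```text
t: 22.83
ee_pos: [0.4238, -0.2781, 0.2429]
tool_rot: [-1.551, 0.003, 1.51]
force: [-0.3, -1.2, 0.4]
gripper_width: 1.002
```

Run:
```python
from h import *
S=snap("scene","s32.png",(320,200,460,320),5);w=snap("wrist","w32.png",(60,0,460,300),2)
s=read_state();print(s["ee_pos"],s["force"],s["gripper_width"])
```

```text
[ 0.42251177 -0.27787588  0.24254286] [-0.01731144 -0.50600003 -1.26782574] 1.0003370249135342
```

Run:
```python
from h import *
np.set_printoptions(precision=4,suppress=True)
w=get_calibration("wrist");S=get_calibration("scene")
q=lambda u,v:np.array([u,v])/2+[60,0]
print("bar L/R top",ray(w,q(375,333),.012),ray(w,q(484,335),.012),"mid",ray(w,q(430,334),.012))
for z in(.002,.02,.04): print("tip",z,ray(w,q(431,140),z))
print("table edge",ray(w,q(400,143),0))
print("hole s32",ray(S,np.array([310,211])/5+[320,200],.105))
print("scene tip",ray(S,np.array([90,568])/5+[320,200],.03),"flange",ray(S,np.array([170,527])/5+[320,200],.018))
# decide tip height by joint
for z in(.002,.02,.03,.04): print(z,((proj(S,ray(w,q(431,140),z))[0]-[320,200])*5))
print(go([.35,-.27,.1]))
```

```text
bar L/R top [ 0.3967 -0.311   0.012 ] [ 0.4017 -0.2479  0.012 ] mid [ 0.3992 -0.2792  0.012 ]
tip 0.002 [ 0.2936 -0.272   0.002 ]
tip 0.02 [ 0.2965 -0.272   0.02  ]
tip 0.04 [ 0.2997 -0.272   0.04  ]
table edge [ 0.2937 -0.2893  0.    ]
hole s32 [ 0.5337 -0.2826  0.105 ]
scene tip [ 0.3146 -0.2661  0.03  ] flange [ 0.3727 -0.2826  0.018 ]
0.002 [ 78.2403 645.2725]
0.02 [ 83.7618 612.361 ]
0.03 [ 86.857  593.9114]
0.04 [ 89.9724 575.3422]
(array([  3.8, 144. ,  70. ]), 0)
```

Run:
```python
from h import *
print(go([.400,-.279,.06],1.492),go([.400,-.279,-.004],1.492))
```

```text
(array([ -2. , 183. ,  18.7]), np.float64(0.017)) (array([ -1.8, 246.9,  17.4]), np.float64(0.017))
```

drive_tool:
  travel:
    - [-2,40,18]
    - [-2,80,18]
    - [-2,120,18]
    - [-2,160,18]
    - [-2,195,18]
    - [-2,225,17]
    - [-2,246,17]
    - [-2,246,17]
  twist: [0.017,0.017,0.017,0.017,0.017,0.017,0.017,0.017]
  gripper: [100,100,100,100,100,100,100,100]

```text
t: 23.6
ee_pos: [0.3986, -0.2779, -0.0063]
tool_rot: [-1.546, 0.0, 1.492]
force: [-0.7, 0.9, -0.2]
gripper_width: 1.003
```

Run:
```python
from h import *
w=snap("wrist","w33.png",(100,100,460,370),2.2)
s=read_state();print(s["ee_pos"],s["force"],go([.400,-.279,-.004],1.492))
```

```text
[ 0.39944645 -0.27856145 -0.0044494 ] [-0.03428813  0.19385391 -0.05504438] (array([-0.4, -0.5, -0.6]), np.float64(-0.0))
```

drive_tool:
  travel:
    - [0,0,0]
    - [0,0,0]
    - [0,0,0]
    - [0,0,0]
    - [0,-25,0]
    - [0,-60,0]
    - [0,-60,0]
  twist: [0,0,0,0,0,0,0.1]
  gripper: [60,60,60,60,60,60,60]
  squeeze: 45

```text
t: 24.23
ee_pos: [0.4038, -0.2806, 0.0608]
tool_rot: [-1.556, 0.007, 1.392]
force: [0.6, -0.8, -1.5]
gripper_width: 0.736
```

Run:
```python
from h import *
s=read_state();print(s["gripper_width"],s["qpos"]);print(go([.360,-.262,.08],1.51-np.pi))
```

```text
0.7364867468581026 [-0.62339452  0.51581652  2.00945913 -0.02259016  0.62687632 -1.99713538]
(array([ 10.4, -18.6,  46.7]), np.float64(3.024))
```

drive_tool:
  travel:
    - [3,-10,15]
    - [6,-19,30]
    - [10,-19,45]
    - [10,-19,45]
    - [10,-19,45]
    - [10,-19,45]
    - [10,-19,45]
    - [10,-19,45]
  twist: [0.125,0.25,0.375,0.5,0.625,0.75,0.875,1.0]
  gripper: [60,60,60,60,60,60,60,60]

```text
t: 24.9
ee_pos: [0.362, -0.263, 0.0815]
tool_rot: [-1.571, 0.016, 0.386]
force: [-0.0, -0.0, -1.0]
gripper_width: 0.735
```

drive_tool:
  travel:
    - [0,0,0]
    - [0,0,0]
    - [0,0,0]
    - [0,0,0]
    - [0,0,0]
    - [0,0,0]
    - [0,0,0]
    - [0,0,0]
  twist: [0.125,0.25,0.375,0.5,0.625,0.75,0.875,1.0]
  gripper: [60,60,60,60,60,60,60,60]

```text
t: 25.57
ee_pos: [0.3624, -0.2632, 0.0824]
tool_rot: [-1.584, 0.007, -0.614]
force: [0.3, 0.2, -1.3]
gripper_width: 0.736
```

drive_tool:
  travel:
    - [0,0,0]
    - [0,0,0]
    - [0,0,0]
    - [0,0,0]
    - [0,0,0]
    - [0,0,0]
    - [0,0,0]
    - [0,0,0]
  twist: [0.125,0.25,0.375,0.5,0.625,0.75,0.875,1.0]
  gripper: [60,60,60,60,60,60,60,60]

```text
t: 26.23
ee_pos: [0.3627, -0.2635, 0.0834]
tool_rot: [-1.582, -0.009, -1.614]
force: [0.8, 0.4, -1.9]
gripper_width: 0.737
```

Run:
```python
from h import *
s=read_state();print(s["t"],s["ee_pos"],s["tool_rot"],s["gripper_width"],s["qpos"]);print(go([.360,-.262,.003],1.51-np.pi),go([.442,-.262,.003],1.51-np.pi))
snap("top","t34.png",(320,190,420,290),6)
```

```text
26.2333 [ 0.36268345 -0.26345074  0.08339929] [-1.5819816  -0.00865558 -1.61393932] 0.736896539522251 [-0.64572345  0.42642018  2.09988955 -0.02319383  0.61972024  0.98717518]
(array([-2. , 80.4, -1.8]), np.float64(0.018)) (array([-5.6, 79.5, 80.1]), np.float64(0.018))
```

drive_tool:
  travel:
    - [-1,22,0]
    - [-2,43,0]
    - [-3,43,25]
    - [-4,43,55]
    - [-5,43,84]
    - [-5,43,84]
  twist: [0.018,0.018,0.018,0.018,0.018,0.018]
  gripper: [60,60,60,60,60,60]

```text
t: 26.78
ee_pos: [0.4528, -0.2649, 0.0409]
tool_rot: [-1.574, -0.013, -1.635]
force: [0.6, 0.3, -0.6]
gripper_width: 0.733
```

drive_tool:
  travel:
    - [0,-20,0]
    - [0,-40,0]
    - [0,-60,0]
    - [0,-80,0]
    - [0,-100,0]
    - [0,-114,0]
    - [0,-118,8]
    - [0,-120,16]
  twist: [0,0,0,0,0,0,0,0]
  gripper: [60,60,60,60,60,60,60,60]

```text
t: 27.45
ee_pos: [0.468, -0.2642, 0.1622]
tool_rot: [-1.575, -0.013, -1.633]
force: [-5.0, -0.2, -0.9]
gripper_width: 0.732
```

Run:
```python
from h import *
snap("scene","s35.png",(330,140,430,260),6)
```

drive_tool:
  travel:
    - [0,-1,8]
    - [0,-2,16]
    - [0,-2,24]
    - [0,-2,32]
    - [0,-2,38]
    - [0,-2,38]
  twist: [0,0,0,0,0,0]
  gripper: [60,60,60,60,60,60]

```text
t: 28.0
ee_pos: [0.5093, -0.2669, 0.1637]
tool_rot: [-1.573, -0.013, -1.632]
force: [-2.8, 0.9, -0.4]
gripper_width: 0.705
```

```bash
cat > tilt.py <<'E'
from h import *
import sys
S=snap("scene",sys.argv[1],(335,140,435,260),6)
s=read_state();print(s["t"],s["ee_pos"],s["force"],s["gripper_width"])
b=s["ee_pos"]+[0,0,.0135]
for a in (10,5,0,-5,-10,-15,-20):
    e=np.radians(a); u=np.array([np.sin(e),0,np.cos(e)]);print(a,((proj(S,[b-.024*u,b-.088*u,b-.107*u])-[335,140])*6).round(0).tolist())
print("hole",((proj(S,[.5335,-.283,.105])-[335,140])*6).round(0))
E
python3 tilt.py s36.png
```

```text
28.05 [ 0.50866947 -0.26678411  0.1637457 ] [-2.58324271  0.54077683  0.04028435] 0.7088900496337023
10 [[234.0, 539.0], [208.0, 678.0], [200.0, 719.0]]
5 [[236.0, 537.0], [214.0, 671.0], [208.0, 710.0]]
0 [[238.0, 535.0], [221.0, 662.0], [216.0, 699.0]]
-5 [[239.0, 533.0], [228.0, 653.0], [224.0, 687.0]]
-10 [[241.0, 530.0], [234.0, 642.0], [233.0, 674.0]]
-15 [[243.0, 526.0], [241.0, 630.0], [241.0, 659.0]]
-20 [[245.0, 523.0], [248.0, 617.0], [249.0, 643.0]]
hole [[283. 614.]]
```

drive_tool:
  travel:
    - [0,-5,-6]
    - [0,-20,-8]
    - [0,-36,-8]
    - [0,-52,-8]
    - [4,-52,2]
    - [10,-52,16]
    - [15,-52,30]
    - [15,-52,30]
  twist: [0,0,0,0,0,0,0,0]
  gripper: [60,60,60,60,60,60,60,60]

```text
t: 28.72
ee_pos: [0.5409, -0.2845, 0.2162]
tool_rot: [-1.569, -0.015, -1.633]
force: [0.2, -0.4, -0.3]
gripper_width: 0.709
```

```bash
python3 tilt.py s37.png;  python3 - <<'E'
from h import *
snap("wrist","w37.png",(100,100,460,370),2.2);print(read_state()["tool_rot"])
E
```

```text
28.7667 [ 0.53926958 -0.2836937   0.2156814 ] [-0.33845652  0.15661236 -1.55950921] 0.707381077837498
10 [[315.0, 408.0], [287.0, 551.0], [279.0, 592.0]]
5 [[316.0, 407.0], [293.0, 544.0], [286.0, 584.0]]
0 [[318.0, 405.0], [299.0, 536.0], [294.0, 574.0]]
-5 [[320.0, 402.0], [306.0, 527.0], [302.0, 562.0]]
-10 [[322.0, 399.0], [312.0, 516.0], [310.0, 549.0]]
-15 [[324.0, 396.0], [319.0, 504.0], [318.0, 535.0]]
-20 [[325.0, 393.0], [326.0, 492.0], [326.0, 520.0]]
hole [[283. 614.]]
[-1.57267955 -0.01287941 -1.63252771]
```

drive_tool:
  travel:
    - [-2,0,4]
    - [-4.5,0,8]
    - [-4.5,0,8]
    - [-4.5,2,8]
  twist: [0,0,0,0]
  gripper: [60,60,60,60]

```text
t: 29.15
ee_pos: [0.5467, -0.2788, 0.2135]
tool_rot: [-1.572, -0.013, -1.632]
force: [-0.2, -0.0, -1.6]
gripper_width: 0.709
```

Run:
```python
from h import *
snap("wrist","w38.png",(220,160,340,260),6);print(read_state()["ee_pos"])
```

```text
[ 0.54622625 -0.27880716  0.21285533]
```

drive_tool:
  travel:
    - [1,0,-4]
    - [1,10,-5]
    - [1,22,-6]
    - [1,34,-7]
  twist: [0,0,0,0]
  gripper: [60,60,60,60]

```text
t: 29.53
ee_pos: [0.5386, -0.2798, 0.1777]
tool_rot: [-1.573, -0.013, -1.632]
force: [0.7, 0.7, -1.4]
gripper_width: 0.709
```

Run:
```python
from h import *
snap("wrist","w39.png",(200,160,360,290),5);print(read_state()["ee_pos"],read_state()["force"],read_state()["gripper_width"])
```

```text
[ 0.53692812 -0.27897663  0.17481251] [-0.57281479  0.43642861 -3.67395407] 0.7095985860516666
```

drive_tool:
  travel:
    - [0,15,-1]
    - [0,30,-2]
    - [0,42,-3]
    - [0,46,-3]
    - [0,46,-3]
    - [0,46,-3]
  twist: [0,0,0,0,0,0]
  gripper: [60,60,60,60,100,100]

```text
t: 30.08
ee_pos: [0.5337, -0.2794, 0.1289]
tool_rot: [-1.578, -0.011, -1.632]
force: [0.6, 0.7, 0.4]
gripper_width: 0.957
```

drive_tool:
  travel:
    - [0,-15,0]
    - [0,-50,0]
    - [0,-85,0]
    - [0,-100,0]
    - [0,-100,0]
    - [0,-100,0]
    - [0,-100,0]
    - [0,-100,0]
  twist: [0,0,-0.12,-0.24,-0.36,-0.48,-0.6,-0.72]
  gripper: [100,100,70,45,45,45,45,45]

```text
t: 30.75
ee_pos: [0.5349, -0.2786, 0.2305]
tool_rot: [-1.582, -0.005, -0.906]
force: [-0.3, 0.1, 1.1]
gripper_width: 0.452
```

Run:
```python
from h import *
snap("wrist","w40.png",(100,60,460,330),2.2);print(read_state()["ee_pos"],read_state()["force"])
snap("scene","s40.png",(340,190,460,300),5)
```

```text
[ 0.53486149 -0.27857348  0.23034063] [-1.08155346  0.52073089 -0.70552906]
```

Run:
```python
from h import *
np.set_printoptions(precision=4,suppress=True)
w=get_calibration("wrist");q=lambda u,v:np.array([u,v])/2.2+[100,60]
a=ray(w,q(312,300),.143);b=ray(w,q(430,408),.143);m=(a+b)/2;d=a-b
print(a,b,m,np.linalg.norm(d),np.arctan2(d[1],d[0]))
yaw=np.arctan2(d[1],d[0])-np.pi/2; print(yaw); print(go([m[0],m[1],.18],yaw))
S=get_calibration("scene");s5=lambda u,v:np.array([u,v])/5+[340,190]
print("scene",ray(S,s5(152,195),.143),ray(S,s5(262,232),.143))
```

```text
[ 0.5306 -0.2483  0.143 ] [ 0.5245 -0.3036  0.143 ] [ 0.5275 -0.276   0.143 ] 0.055606313073170495 1.4600434550102144
-0.11075287178468218
(array([-6.8, 50.2, -3.6]), np.float64(-0.8))
scene [ 0.5193 -0.2528  0.143 ] [ 0.5164 -0.3112  0.143 ]
```

drive_tool:
  travel:
    - [-4,0,0]
    - [-8,0,-4]
    - [-9,0,-4]
    - [-9,15,-4]
    - [-9,35,-4]
    - [-9,60,-4]
    - [-9,60,-4]
  twist: [-0.12,-0.24,-0.36,-0.48,-0.6,-0.72,-0.83]
  gripper: [45,45,45,45,45,45,45]

```text
t: 31.43
ee_pos: [0.5236, -0.2734, 0.1666]
tool_rot: [-1.58, 0.01, -0.08]
force: [-0.8, 1.2, 0.7]
gripper_width: 0.45
```

Run:
```python
from h import *
w=snap("wrist","w41.png",(160,120,400,330),3);print(read_state()["ee_pos"],read_state()["tool_rot"])
```

```text
[ 0.5244101  -0.2738594   0.16823692] [-1.58081555  0.00883479 -0.07333225]
```

Run:
```python
from h import *
w=get_calibration("wrist");q=lambda u,v:np.array([u,v])/3+[160,120]
m=ray(w,q(366,390),.143);print(m,ray(w,q(366,228),.143),ray(w,q(367,553),.143)); print(go([m[0],m[1],.117]))
```

```text
[ 0.52632268 -0.27402217  0.143     ] [ 0.52847052 -0.24292405  0.143     ] [ 0.52412454 -0.30871462  0.143     ]
(array([ 2.4, 51.2,  0.5]), 0)
```

drive_tool:
  travel:
    - [2,25,-1]
    - [2,45,-1]
    - [2,51,-1]
    - [2,51,-1]
    - [2,51,-1]
    - [2,51,-1]
    - [2,51,-1]
    - [2,45,-1]
  twist: [0,0,0,0,0,0,0,0]
  gripper: [45,45,45,5,5,5,5,5]
  squeeze: 45

```text
t: 32.15
ee_pos: [0.5257, -0.2753, 0.1235]
tool_rot: [-1.581, 0.009, -0.074]
force: [-0.0, 0.9, -1.6]
gripper_width: 0.156
```

Run:
```python
from h import *
w=snap("wrist","w42.png",(160,120,400,330),3);s=read_state();print(s["ee_pos"],s["force"],s["gripper_width"])
snap("scene","s42.png",(340,170,440,290),6)
```

```text
[ 0.52647172 -0.27567554  0.12503222] [ 0.83672415 -0.16602867  0.66063427] 0.1548477403550239
```

drive_tool:
  travel:
    - [0,-5,-4]
    - [0,-25,-4]
    - [0,-42,-4]
    - [0,-50,-4]
    - [0,-58,-4]
    - [0,-66,-4]
  twist: [0,0,0,0,0,0]
  gripper: [5,5,5,5,5,5]

```text
t: 32.75
ee_pos: [0.525, -0.2783, 0.1879]
tool_rot: [-1.579, 0.011, -0.074]
force: [1.4, 1.1, -2.1]
gripper_width: 0.152
```

Run:
```python
from h import *
w=snap("wrist","w43.png",(180,120,380,300),4);s=read_state();print(s["ee_pos"],s["force"],s["gripper_width"])
snap("scene","s43.png",(340,150,420,260),7)
```

```text
[ 0.52693147 -0.27906012  0.19140707] [1.51657833 1.86352025 1.47406074] 0.1504874544624498
```

drive_tool:
  travel:
    - [0,0,9]
    - [0,0,18]
    - [0,0,27]
    - [0,2,36]
    - [0,4,45]
    - [0,8,54]
    - [0,9,57]
    - [0,9,57]
  twist: [0,0,0,0,0,0,0,0]
  gripper: [5,5,5,5,5,5,5,5]

```text
t: 33.52
ee_pos: [0.5325, -0.2218, 0.1825]
tool_rot: [-1.582, 0.004, -0.073]
force: [2.2, -2.5, 1.3]
gripper_width: 0.149
```

drive_tool:
  travel:
    - [0,-9,6]
    - [0,-26,15]
    - [0,-60,20]
    - [0,-80,20]
    - [0,-80,20]
  twist: [0,0,0,0,0]
  gripper: [5,5,5,5,5]

```text
t: 33.93
ee_pos: [0.5353, -0.2006, 0.2658]
tool_rot: [-1.582, 0.0, -0.073]
force: [0.7, -0.0, -0.9]
gripper_width: 0.153
```

View pics/p60.png

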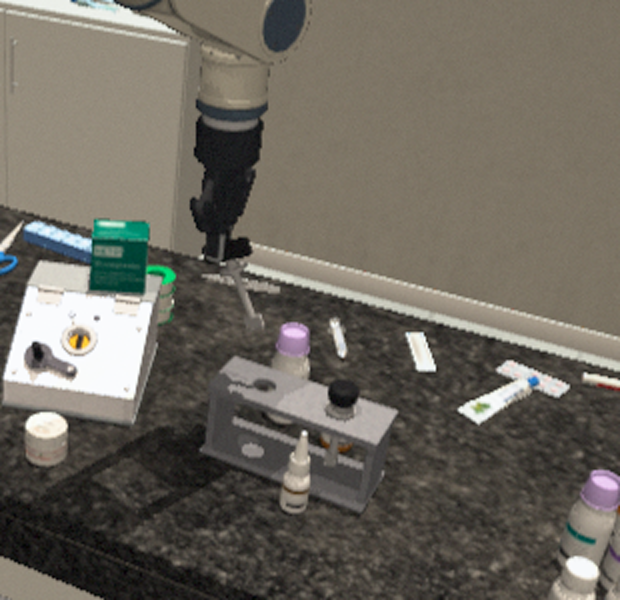

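Run:
```python
from h import *
for l in ([0,0,.05],[0,0,.02]): 
    P=tcp_for_tip(l,.112); print(P,go(P,1.856))
im=cv2.imread('pics/raw_p60.png')[150:260,330:440]
cv2.imwrite('pics/p60b.png',cv2.resize(im,None,fx=5,fy=5,interpolation=cv2.INTER_CUBIC))
```

```text
[ 0.45739135 -0.03829861  0.20826022] (array([-88.4,  53.8, 156.7]), np.float64(-1.929))
[ 0.47178627 -0.03408125  0.18227945] (array([-74.3,  79.7, 162.3]), np.float64(-1.929))
```

View pics/p60b.png

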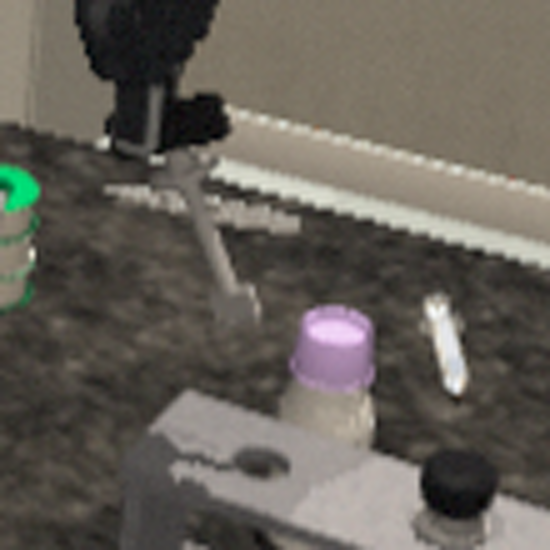

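drive_tool:
  travel:
    - [-20,-5,0]
    - [-45,-5,15]
    - [-70,-5,35]
    - [-88,-5,60]
    - [-88,-5,85]
    - [-88,0,110]
    - [-88,0,135]
    - [-88,0,157]
  twist: [-0.12,-0.24,-0.36,-0.48,-0.6,-0.72,-0.84,-0.96]
  gripper: [5,5,5,5,5,5,5,5]

```text
t: 34.65
ee_pos: [0.4555, -0.0359, 0.2599]
tool_rot: [-1.569, 0.013, 0.892]
force: [0.4, 1.5, -1.0]
gripper_width: 0.149
```

Run:
```python
from h import *
for l in ([0,0,.05],[0,0,.02]): 
    P=tcp_for_tip(l,.113); print(P,go(P,1.856))
```

```text
[ 0.45691152 -0.03843919  0.20912624] (array([-0.4, 50.8, -2.7]), np.float64(-0.964))
[ 0.47130644 -0.03422183  0.18314548] (array([ 12.2,  76.6, -11.3]), np.float64(-0.964))
```

drive_tool:
  travel:
    - [0,0,-3]
    - [0,0,-3]
    - [0,0,-3]
    - [0,5,-3]
    - [0,15,-3]
    - [0,30,-3]
    - [0,45,-3]
    - [0,50,-3]
  twist: [-0.12,-0.24,-0.36,-0.48,-0.6,-0.72,-0.84,-0.96]
  gripper: [5,5,5,5,5,5,5,5]

```text
t: 35.32
ee_pos: [0.4539, -0.0379, 0.2061]
tool_rot: [-1.552, 0.003, 1.858]
force: [-0.2, -0.8, -1.7]
gripper_width: 0.148
```

Run:
```python
from h import *
s=read_state();print(s["ee_pos"],s["tool_rot"])
for th in (.52,.57):
    t=keytip(th,.113);v=Rb.T@(t-mouth([0,0,0]));print(v@x30,v[1],v@n30)
c=snap('scene','p61.png',crop=(250,150,350,250),f=6)
for th in (.47,.52,.57): print((proj(c,keytip(th,.113))-[250,150])*6)
P=tcp_for_tip([0,0,.02],.113);print(go(P,1.856))
```

```text
[ 0.45392287 -0.03788842  0.20614618] [-1.55176617  0.00258929  1.85763021]
-0.006084844767570555 0.001261575753286842 0.048621071065197266
-0.0004354727223692817 0.0012778797389142898 0.04863446879264599
[[216.97843415 382.4248119 ]]
[[219.48399097 371.64518995]]
[[221.92900522 360.58727796]]
(array([ -1.5,  22.5, -18.3]), np.float64(0.009))
```

View pics/p61.png

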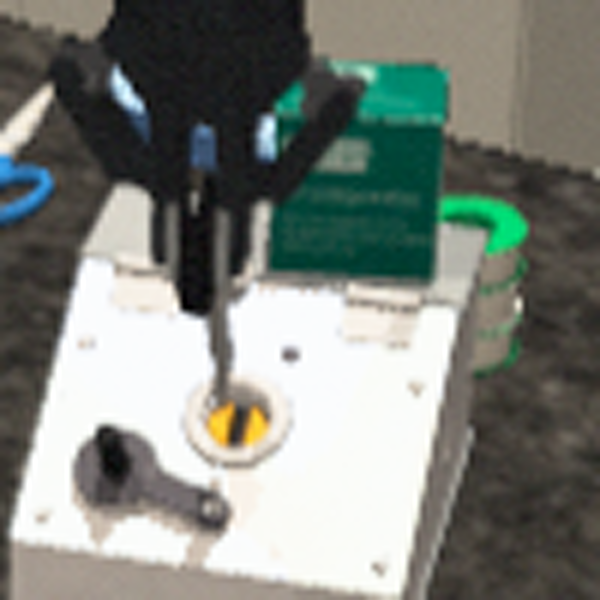

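drive_tool:
  travel:
    - [-1,7,-6]
    - [-1,15,-12]
    - [-1.5,22,-18]
    - [-1.5,22.5,-18.3]
    - [-1.5,22.5,-18.3]
  twist: [0,0,0,0,0]
  gripper: [5,5,5,5,5]

```text
t: 35.78
ee_pos: [0.4715, -0.034, 0.1825]
tool_rot: [-1.55, 0.002, 1.864]
force: [0.5, 0.7, -2.0]
gripper_width: 0.153
```

```bash
python3 st.py p62.png
python3 - <<'E'
from h import *
s=read_state();print(s["ee_pos"],s["tool_rot"])
im=cv2.imread('pics/raw_p62.png')[150:250,250:350]
cv2.imwrite('pics/p62b.png',cv2.resize(im,None,fx=6,fy=6,interpolation=cv2.INTER_CUBIC))
E
```

```text
35.8333 F [ 0.3834 -0.2373 -2.3944] T [-0.0527  0.0507  0.0324]
tip lock xyz -0.0019313856934353325 0.0004181374689001347 0.021521642095178494
[ 0.47140955 -0.03406231  0.18287579] [-1.55050123  0.0019396   1.86406358]
```

View pics/p62b.png

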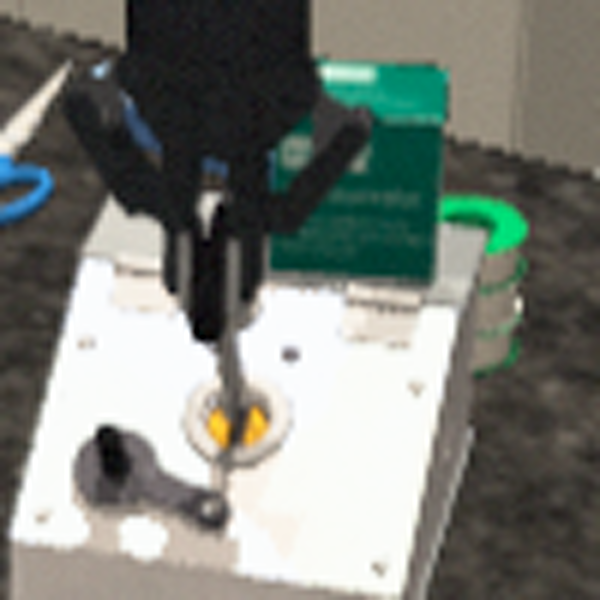

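drive_tool:
  travel:
    - [0,7,-4]
    - [0,13,-8]
    - [0,19,-11]
    - [0,23,-13]
    - [0,23,-13]
  twist: [0,0,0,0,0]
  gripper: [5,5,5,5,5]

```text
t: 36.25
ee_pos: [0.4832, -0.0303, 0.1586]
tool_rot: [-1.549, 0.001, 1.864]
force: [-0.9, -0.3, -0.4]
gripper_width: 0.151
```

```bash
python3 st.py
```

```text
36.25 F [-0.9173 -0.0409 -0.3615] T [-0.0508  0.0406 -0.0153]
tip lock xyz -0.003485743091728196 0.0007115560343430239 -0.0057372090329670155
```

drive_tool:
  travel:
    - [0,3,-2]
    - [0,5,-3]
    - [0,7,-6]
    - [0,10,-8]
    - [0,12,-10]
  twist: [0,0,0,0,0]
  gripper: [5,5,5,5,5]

```text
t: 36.67
ee_pos: [0.4904, -0.028, 0.1472]
tool_rot: [-1.543, 0.001, 1.865]
force: [-26.5, -7.5, 49.1]
gripper_width: 0.153
```

```bash
python3 st.py
```

```text
36.6667 F [-27.5226   0.1976  49.0814] T [0.1573 4.3472 0.0326]
tip lock xyz -0.003175503518581449 0.000995245222294403 -0.01941735006173463
```

drive_tool:
  travel:
    - [0,-1.5,1]
    - [0,-2,1.5]
  twist: [0,0]
  gripper: [5,5]

```text
t: 36.83
ee_pos: [0.4892, -0.0285, 0.1495]
tool_rot: [-1.544, 0.001, 1.865]
force: [1.3, -0.8, -0.5]
gripper_width: 0.154
```

```bash
python3 st.py p63.png
python3 - <<'E'
from h import *
im=cv2.imread('pics/raw_p63.png')[150:250,250:350]
cv2.imwrite('pics/p63b.png',cv2.resize(im,None,fx=7,fy=7,interpolation=cv2.INTER_CUBIC)[:600])
c=get_calibration('scene')
for z in (-.026,-.01,0,.055,.081-.016,.081): print(z,(proj(c,mouth([0,0,z]))-[250,150])*7)
E
```

```text
36.8833 F [-0.2552  0.3066 -1.5219] T [0.034  0.0467 0.0268]
tip lock xyz -0.0030063399697659483 0.0008917284925371835 -0.016833917196173047
-0.026 [[279.95419569 510.55100403]]
-0.01 [[276.62172344 491.72143668]]
0 [[274.50745413 479.77511777]]
0.055 [[262.42515666 411.50615209]]
0.065 [[260.14212526 398.60627171]]
0.081 [[256.4313479  377.63915574]]
```

View pics/p63b.png

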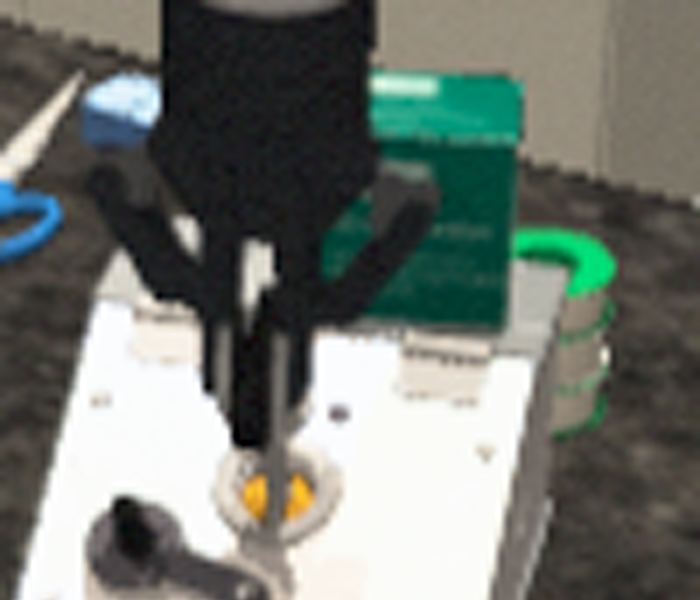

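Run:
```python
from h import *
im=cv2.imread('pics/raw_p63.png')[185:240,265:315]
cv2.imwrite('pics/p63c.png',cv2.resize(im,None,fx=11,fy=11,interpolation=cv2.INTER_CUBIC))
c=snap('wrist','p64.png')
s=read_state()
print(proj(c,mouth([0,0,0])),proj(c,mouth([0,0,-.01])),proj(c,keytip(.52,.112)),proj(c,keytip(.52,.007)))
```

```text
[[274.7733258  294.63964466]] [[274.82858989 294.98382032]] [[276.07987355 290.61251187]] [[275.1764277 289.0978082]]
```

View pics/p63c.png

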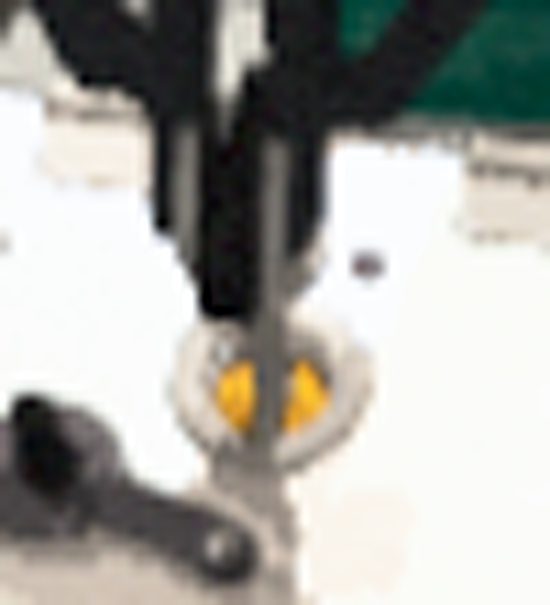

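View pics/p64.png

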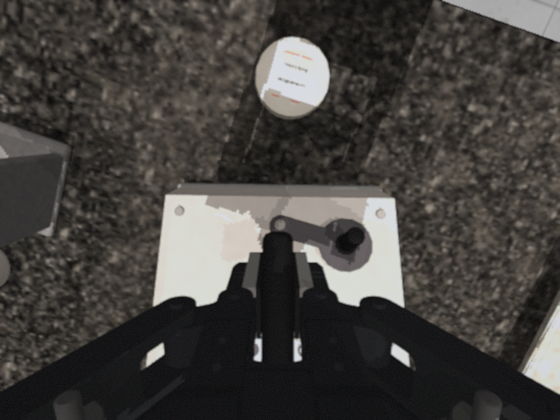

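Run:
```python
from h import *
c=get_calibration('scene')
for th in (-.08,0,.08):
  for zt in (-.026,-.018,-.010):
    # key tilt error th about y through tip
    def K(a,b): return mouth([a*np.cos(th)+b*np.sin(th)-.001,0,zt-a*np.sin(th)+b*np.cos(th)])
    print(th,zt,[((proj(c,K(a,b))[0]-[265,185])*11).round(0) for a,b in ((-.032,.095),(-.032,.119),(0,.081),(-.018,.081),(-.012,.019))])
print(((proj(c,read_state()['ee_pos'])[0]-[265,185])*11))
```

```text
-0.08 -0.026 [array([209., 387.]), array([198., 346.]), array([241., 289.]), array([227., 357.]), array([258., 435.])]
-0.08 -0.018 [array([206., 371.]), array([195., 329.]), array([238., 273.]), array([224., 341.]), array([255., 420.])]
-0.08 -0.01 [array([203., 355.]), array([192., 313.]), array([235., 257.]), array([221., 325.]), array([252., 405.])]
0 -0.026 [array([214., 353.]), array([205., 305.]), array([247., 265.]), array([232., 330.]), array([258., 428.])]
0 -0.018 [array([211., 337.]), array([202., 288.]), array([244., 249.]), array([229., 314.]), array([256., 413.])]
0 -0.01 [array([208., 321.]), array([199., 272.]), array([241., 233.]), array([226., 298.]), array([253., 398.])]
0.08 -0.026 [array([220., 321.]), array([213., 265.]), array([252., 243.]), array([237., 304.]), array([259., 421.])]
0.08 -0.018 [array([217., 304.]), array([209., 248.]), array([249., 226.]), array([234., 288.]), array([257., 406.])]
0.08 -0.01 [array([214., 288.]), array([206., 231.]), array([246., 210.]), array([231., 272.]), array([254., 391.])]
[228.68160697 251.20677493]
```

drive_tool:
  travel:
    - [2,0.8,-0.5]
    - [4,0.8,-0.5]
    - [5,0.8,-0.5]
  twist: [0,0,0]
  gripper: [5,5,5]

```text
t: 37.18
ee_pos: [0.489, -0.0239, 0.1485]
tool_rot: [-1.545, 0.003, 1.865]
force: [2.3, -6.7, -3.3]
gripper_width: 0.15
```

```bash
python3 st.py
```

```text
37.1833 F [ 0.2889 -7.053  -3.2626] T [-1.6291  0.0392 -0.237 ]
tip lock xyz -0.0025702650305466307 0.005247954944754241 -0.01818796159587674
```

drive_tool:
  travel:
    - [-4,0,0]
    - [-8,0,0]
    - [-10,0,0]
  twist: [0,0,0]
  gripper: [5,5,5]

```text
t: 37.43
ee_pos: [0.4912, -0.0326, 0.1482]
tool_rot: [-1.544, -0.0, 1.865]
force: [-2.2, 8.1, 1.5]
gripper_width: 0.153
```

```bash
python3 st.py
```

```text
37.4333 F [0.1742 8.3873 1.5411] T [ 2.2917 -0.1909  0.5013]
tip lock xyz -0.003112460689978151 -0.003581759889055582 -0.018265072014291766
```

drive_tool:
  travel:
    - [5,0,0]
    - [5,0.5,-0.3]
    - [5,1,-0.6]
    - [5,1,-0.6]
  twist: [0,0.1,0,-0.1]
  gripper: [5,5,5,5]

```text
t: 37.77
ee_pos: [0.4902, -0.0286, 0.1477]
tool_rot: [-1.543, -0.002, 1.969]
force: [-1.4, -11.4, 4.4]
gripper_width: 0.149
```

```bash
python3 st.py
```

```text
37.7667 F [ -4.5375 -10.5331   4.3964] T [-2.2156  0.3544 -0.5289]
tip lock xyz -0.0036005761525012983 0.006272333795650088 -0.01857847048385498
```

drive_tool:
  travel:
    - [0,0,0]
    - [0,0,0]
  twist: [0.05,0.1]
  gripper: [5,5]

```text
t: 37.93
ee_pos: [0.4901, -0.0288, 0.1479]
tool_rot: [-1.543, 0.001, 1.867]
force: [-1.5, 1.0, 0.9]
gripper_width: 0.149
```

```bash
python3 st.py
cat > P.py <<'E'
from h import *
np.set_printoptions(precision=4,suppress=True)
s=read_state();R=Ro.from_euler('xyz',s["tool_rot"]).as_matrix();P=s["ee_pos"]-.019*R[:,1]
v=Rb.T@(P-mouth([0,0,0]));print("P lock mm",np.array([v@x30,v[1],v@n30])*1e3,"yaw",s["tool_rot"],"F",Rb.T@s["force"],"T",Rb.T@s["torque"],s["gripper_width"],s["t"])
E
python3 P.py
```

```text
37.9333 F [-1.1897  1.3498  0.8536] T [0.3922 0.1462 0.1225]
tip lock xyz -0.0033073736144139327 0.00043692170970239906 -0.018531552367449817
P lock mm [-0.2238 -0.0373 92.4246] yaw [-1.543   0.0012  1.867 ] F [-1.1897  1.3498  0.8536] T [0.3922 0.1462 0.1225] 0.14905149496906245 37.9333
```

drive_tool:
  travel:
    - [0,1.5,-1]
    - [2,2,-1]
    - [0,2,-1]
    - [-2,2,-1]
    - [0,2,0]
    - [0,2,-2.5]
    - [0,2,-1]
  twist: [0,0,0,0,0,0,0]
  gripper: [5,5,5,5,5,5,5]

```text
t: 38.52
ee_pos: [0.4899, -0.029, 0.1471]
tool_rot: [-1.54, 0.001, 1.868]
force: [-6.6, -2.2, 13.0]
gripper_width: 0.152
```

```bash
python3 P.py
```

```text
P lock mm [-0.8368 -0.1833 91.8365] yaw [-1.5403  0.0012  1.8679] F [-6.9595 -0.3002 13.0206] T [-0.0422  0.9791 -0.0457] 0.15239016180439627 38.5167
```

Run:
```python
from h import *
c=snap('wrist','p65.png',(220,180,340,280),6)
for zt in (-.01,-.018,-.026):
  print(zt,[((proj(c,mouth([-.032,y,zt+h]))[0]-[220,180])*6).round(0) for y in(.008,-.006) for h in (.119,.095)])
c2=get_calibration('scene')
```

```text
-0.01 [array([457., 169.]), array([439., 256.]), array([250., 166.]), array([262., 253.])]
-0.018 [array([450., 201.]), array([434., 279.]), array([254., 198.]), array([266., 277.])]
-0.026 [array([444., 230.]), array([429., 300.]), array([259., 227.]), array([269., 298.])]
```

View pics/p65.png

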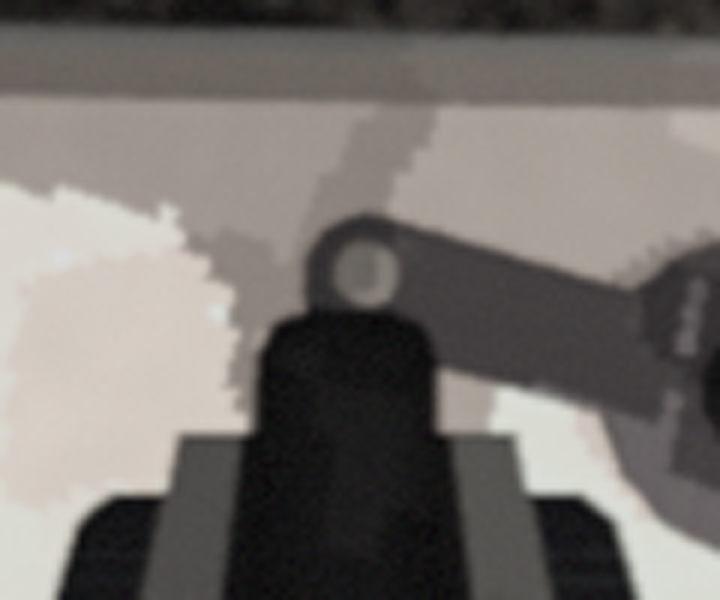

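drive_tool:
  travel:
    - [0.5,-1,0.3]
    - [1,-1,0.3]
    - [1,-1,0.3]
    - [1,-1,0.3]
    - [1,-1,0.3]
  twist: [0,0.1,0.2,0.3,0.4]
  gripper: [5,5,5,5,5]
  squeeze: 30

```text
t: 38.98
ee_pos: [0.4871, -0.0257, 0.1478]
tool_rot: [-1.538, 0.009, 1.464]
force: [-10.4, 12.8, 13.3]
gripper_width: 0.148
```

```bash
python3 P.py
```

```text
P lock mm [-1.9569  3.6814 93.2982] yaw [-1.5384  0.009   1.4637] F [-6.4127 15.2366 13.2595] T [3.7415 0.6517 0.851 ] 0.14826188117779399 38.9833
```

Run:
```python
from h import *
snap('scene','p66.png',(265,170,325,245),8)
snap('wrist','p67.png',(160,130,400,330),3)
```

```text
(no output)
```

View pics/p66.png

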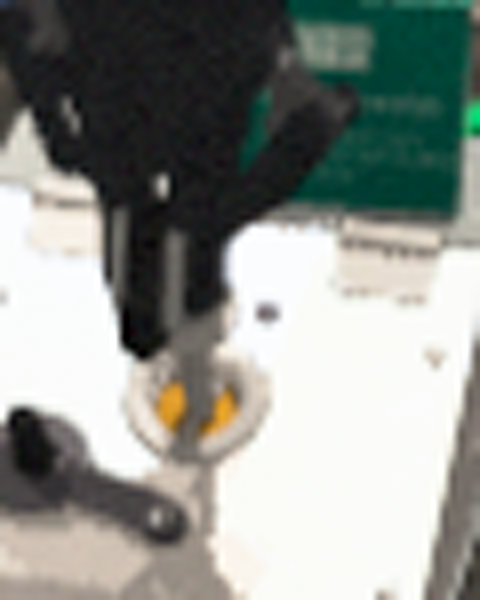

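View pics/p67.png

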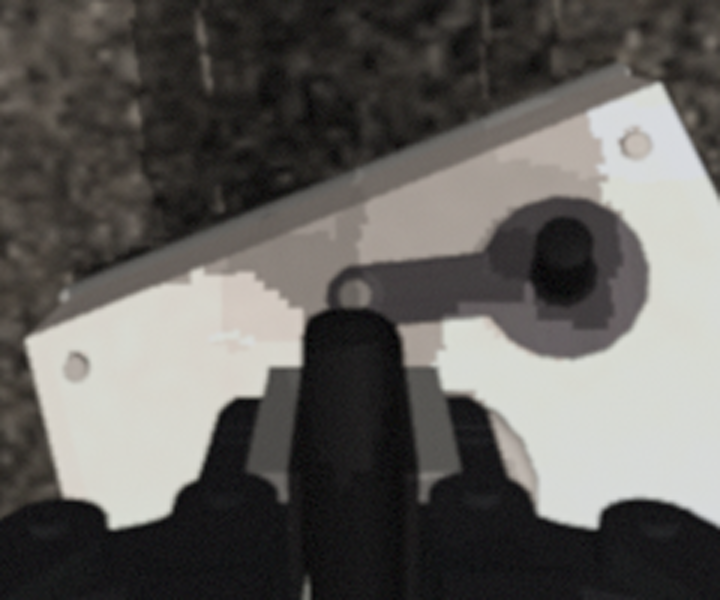

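```bash
cat > pt.py <<'E'
from h import *
import sys
l=[float(a)/1000 for a in sys.argv[1:4]]
s=read_state();R=Ro.from_euler('xyz',s["tool_rot"]).as_matrix()
T=mouth(l)+.019*R[:,1]; print("target",T,"travel",(R.T@(T-s["ee_pos"])*1e3).round(1))
E
python3 pt.py 0 0 92
```

```text
target [ 0.49034977 -0.02857042  0.14764921] travel [-2.4  0.2 -3.6]
```

drive_tool:
  travel:
    - [-1,0,-1]
    - [-2,0,-2]
    - [-2.4,0,-3]
    - [-2.4,0,-3]
    - [-2.4,0,-3]
  twist: [0.08,0.16,0.24,0.32,0.4]
  gripper: [5,5,5,5,5]
  squeeze: 20

```text
t: 39.5
ee_pos: [0.4862, -0.0247, 0.1487]
tool_rot: [-1.535, 0.019, 1.063]
force: [-17.8, 23.5, 30.5]
gripper_width: 0.153
```

```bash
python3 P.py;python3 - <<'E'
from h import *
snap('scene','p68.png',(265,170,325,245),8)
E
python3 pt.py 0 0 92
```

```text
P lock mm [-1.9046  4.7213 94.2892] yaw [-1.5348  0.0193  1.063 ] F [-10.456   27.5148  30.521 ] T [6.728  0.8901 1.567 ] 0.1529573022932402 39.5
target [ 0.49020863 -0.02843882  0.14765409] travel [-1.5  1.  -5.4]
```

View pics/p68.png

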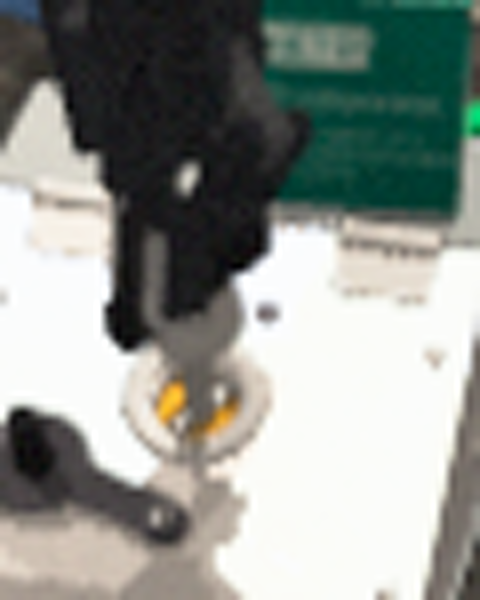

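drive_tool:
  travel:
    - [0,0,0]
    - [0,0,0]
    - [0,0,0]
  twist: [0,0,0]
  gripper: [18,19,20]

```text
t: 39.8
ee_pos: [0.4851, -0.0232, 0.1491]
tool_rot: [-1.532, 0.019, 1.059]
force: [-5.4, 5.5, 7.7]
gripper_width: 0.204
```

```bash
python3 P.py;python3 pt.py 0 0 92
```

```text
P lock mm [-2.1773  6.453  94.9151] yaw [-1.532   0.0185  1.0591] F [-3.6467  6.7901  7.6872] T [1.556  0.4177 0.3353] 0.20382661627939144 39.8
target [ 0.49016546 -0.0284042   0.14765596] travel [-2.1  1.2 -7. ]
```

drive_tool:
  travel:
    - [-1,0.5,-3]
    - [-2,0.5,-5]
    - [-2,0.5,-6]
    - [-2,0.5,-6]
  twist: [0.05,0.12,0.21,0.3]
  gripper: [20,21,22,22]

```text
t: 40.13
ee_pos: [0.4877, -0.0267, 0.1493]
tool_rot: [-1.535, 0.03, 0.756]
force: [-10.0, 7.3, 20.2]
gripper_width: 0.225
```

```bash
python3 P.py;python3 - <<'E'
from h import *
snap('scene','p69.png',(265,170,325,245),8)
E
python3 pt.py 0 0 92
```

```text
P lock mm [-0.7568  2.2453 94.3014] yaw [-1.5353  0.0305  0.756 ] F [-7.5353  9.7742 20.1856] T [2.1569 0.7803 0.568 ] 0.22540285452234524 40.1333
target [ 0.49010818 -0.02836487  0.14765866] travel [ 0.5  1.6 -2.7]
```

View pics/p69.png

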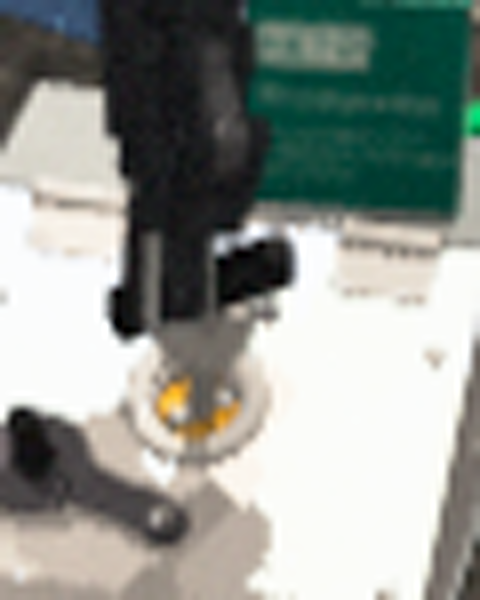

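drive_tool:
  travel:
    - [0,0,-1]
    - [0,0,-2]
    - [0,0,-2]
    - [0,0,-2]
  twist: [0.07,0.15,0.23,0.31]
  gripper: [23,24,25,25]

```text
t: 40.52
ee_pos: [0.4885, -0.0276, 0.15]
tool_rot: [-1.545, 0.041, 0.437]
force: [-7.2, 2.8, 13.9]
gripper_width: 0.251
```

```bash
python3 P.py;python3 - <<'E'
from h import *
snap('scene','p70.png',(265,170,325,245),8)
E
python3 pt.py 0 0 92
```

```text
P lock mm [ 0.0224  1.1371 94.707 ] yaw [-1.5454  0.0408  0.4372] F [-6.0911  4.7422 13.9494] T [0.9923 0.8089 0.3846] 0.2513161564444034 40.5167
target [ 0.49007357 -0.02834987  0.14766036] travel [ 1.3  2.3 -1.4]
```

View pics/p70.png

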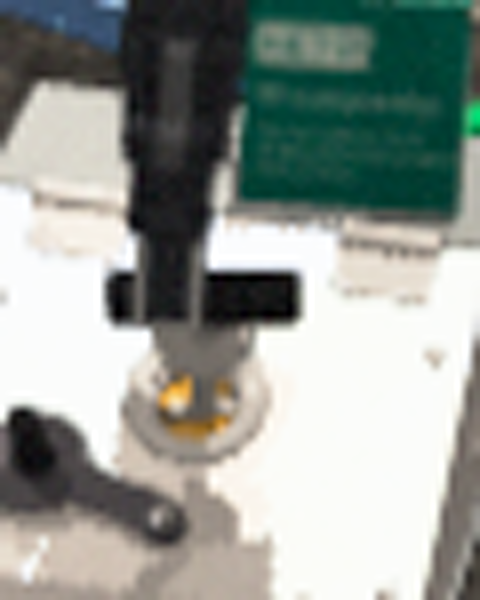

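drive_tool:
  travel:
    - [0,0.5,0]
    - [0,0.5,0]
    - [0,0.5,0]
    - [0,0.5,0]
  twist: [0.07,0.14,0.21,0.28]
  gripper: [25,25,25,25]

```text
t: 40.9
ee_pos: [0.4883, -0.0272, 0.1507]
tool_rot: [-1.558, 0.046, 0.151]
force: [-8.0, 4.0, 18.4]
gripper_width: 0.25
```

```bash
python3 P.py;python3 - <<'E'
from h import *
snap('scene','p71.png',(265,170,325,245),8)
E
python3 pt.py 0 0 92
```

```text
P lock mm [ 0.3639  1.6224 95.3513] yaw [-1.5575  0.0464  0.1507] F [-6.515   6.1002 18.3955] T [1.2248 0.6035 1.0724] 0.2503338979135787 40.9
target [ 0.49007122 -0.02833985  0.14766053] travel [ 1.7  3.  -1.5]
```

View pics/p71.png

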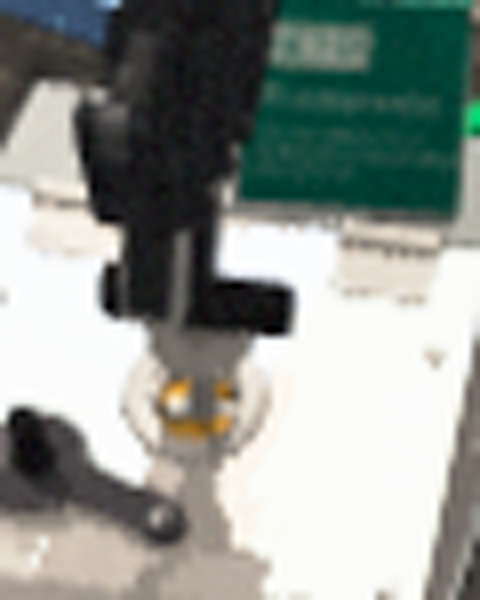

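Run:
```python
from h import *
a=[cv2.resize(cv2.imread('pics/raw_%s.png'%n)[200:235,275:308],None,fx=12,fy=12,interpolation=cv2.INTER_CUBIC) for n in('p61','p71')]
cv2.imwrite('pics/cmp.png',np.hstack(a))
```

```text
(no output)
```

View pics/cmp.png

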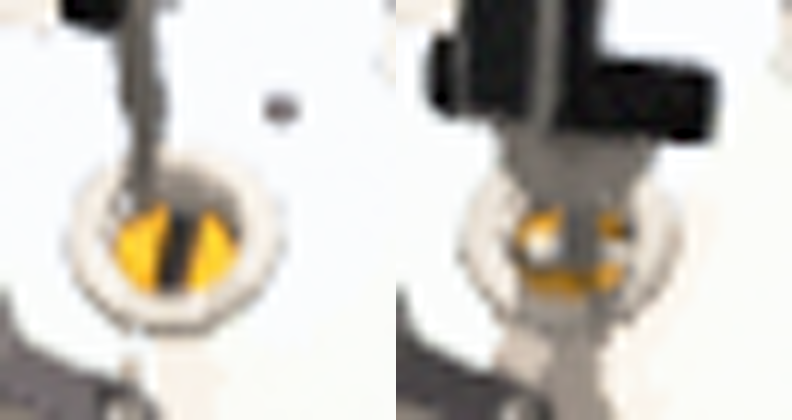

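drive_tool:
  travel:
    - [0,1,0]
    - [0.5,1.5,-0.5]
    - [0.5,1.5,-0.5]
  twist: [0.08,0.16,0.2]
  gripper: [25,25,25]

```text
t: 41.2
ee_pos: [0.4886, -0.0267, 0.1514]
tool_rot: [-1.567, 0.048, -0.053]
force: [-10.8, 8.7, 27.6]
gripper_width: 0.253
```

```bash
python3 P.py;python3 - <<'E'
from h import *
snap('scene','p72.png',(265,170,325,245),8)
c=snap('wrist','p73.png',None,1)
E
```

```text
P lock mm [ 1.0995  1.9207 95.7359] yaw [-1.5667  0.0485 -0.0532] F [-7.894  11.3691 27.6073] T [2.0109 0.9172 1.999 ] 0.25341038513099245 41.2
```

View pics/p72.png

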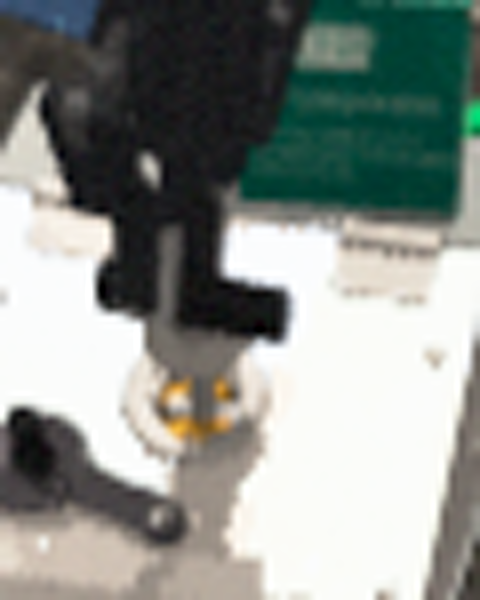

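View pics/p73.png

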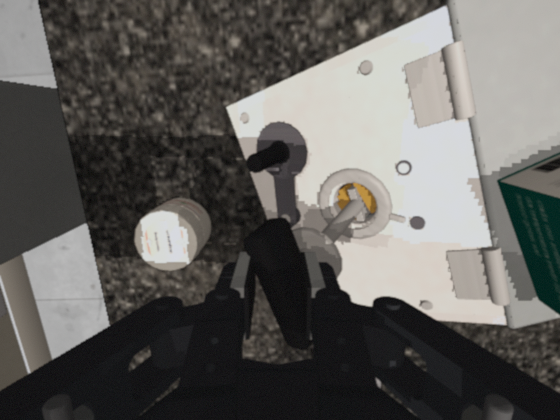

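Run:
```python
from h import *
im=cv2.imread('pics/raw_p73.png')[150:290,240:430]
cv2.imwrite('pics/p73b.png',cv2.resize(im,None,fx=4.2,fy=4.2,interpolation=cv2.INTER_CUBIC))
c=get_calibration('wrist')
for l in ([0,0,0],[0,0,-.01],[0,0,-.026],[0,0,-.007],[0,.0,.055],[0,0,.081],[0.0,-.011,-.007],[0,.011,-.007]): print(l,((proj(c,mouth(l))[0]-[240,150])*4.2).round(0))
```

```text
[0, 0, 0] [471. 254.]
[0, 0, -0.01] [492. 230.]
[0, 0, -0.026] [522. 196.]
[0, 0, -0.007] [486. 237.]
[0, 0.0, 0.055] [325. 419.]
[0, 0, 0.081] [227. 530.]
[0.0, -0.011, -0.007] [504. 299.]
[0, 0.011, -0.007] [467. 174.]
```

View pics/p73b.png

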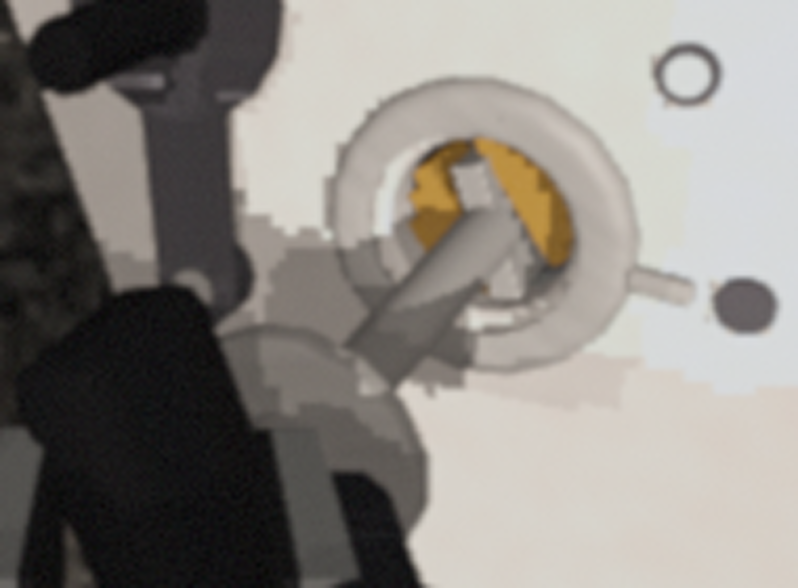

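drive_tool:
  travel:
    - [0,-0.5,0]
    - [0,-1,0]
    - [0,-1,0]
    - [0,-1,0]
    - [0,-1,0]
  twist: [-0.08,-0.15,-0.15,-0.15,-0.15]
  gripper: [25,22,18,14,10]
  squeeze: 35

```text
t: 41.72
ee_pos: [0.4907, -0.0263, 0.1537]
tool_rot: [-1.56, 0.043, 0.102]
force: [-0.3, 1.9, 9.3]
gripper_width: 0.248
```

```bash
python3 P.py;python3 pt.py 0 1 96; python3 pt.py 0 1 126
```

```text
P lock mm [ 3.9549  1.7999 96.7411] yaw [-1.5596  0.0427  0.1015] F [0.2509 1.9074 9.3186] T [ 0.1886 -0.5918  0.5361] 0.24781213377757766 41.7167
target [ 0.48795059 -0.02793102  0.15112105] travel [-2.7  2.7 -1.4]
target [ 0.47355566 -0.03214838  0.17710181] travel [-18.6 -22.6  -3.8]
```

drive_tool:
  travel:
    - [-2,-4,0]
    - [-6,-9,-1]
    - [-10,-16,-2]
    - [-14,-23,-2]
    - [-18,-29,-3]
    - [-18,-29,-3]
  twist: [0,0,0,0,0,0]
  gripper: [8,8,8,8,8,8]
  squeeze: 45

```text
t: 42.22
ee_pos: [0.4741, -0.0316, 0.1847]
tool_rot: [-1.56, 0.042, 0.101]
force: [0.6, 0.3, -0.3]
gripper_width: 0.08
```

```bash
python3 P.py;python3 - <<'E'
from h import *
snap('scene','p74.png',(255,150,335,250),6)
E
```

```text
P lock mm [  4.327    1.3984 132.2248] yaw [-1.5599  0.0416  0.1014] F [ 0.6658  0.0912 -0.3055] T [-0.0644 -0.0461  0.0116] 0.07959926230337949 42.2167
```

View pics/p74.png

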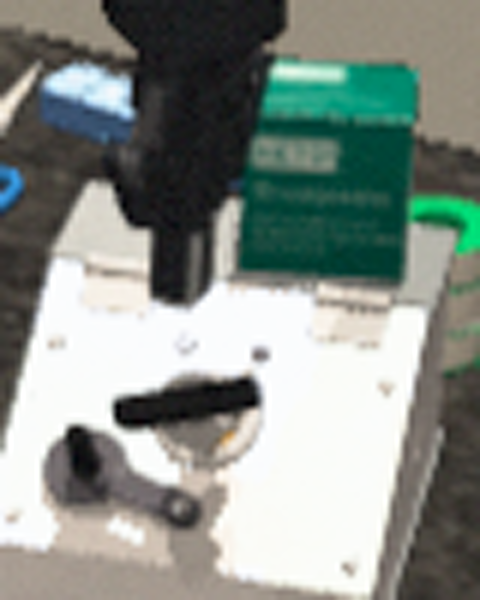

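Run:
```python
from h import *
c=snap('wrist','p75.png')
c2=snap('scene','p76.png',(255,150,335,250),6)
for th in (0,.2,.4,.6,.8): 
    l=[-.107*np.sin(th),0,-.026+.107*np.cos(th)]; print(th,l,((proj(c2,mouth(l))[0]-[255,150])*6).round(0),proj(c,mouth(l)).round(0))
```

```text
0 [np.float64(-0.0), 0, np.float64(0.081)] [190. 324.] [[320. 246.]]
0.2 [np.float64(-0.02125761839507155), 0, np.float64(0.07886712382901286)] [180. 368.] [[289. 243.]]
0.4 [np.float64(-0.0416677626270256), 0, np.float64(0.07255352635830871)] [172. 416.] [[268. 238.]]
0.6 [np.float64(-0.06041674465326878), 0, np.float64(0.062310910795335586)] [165. 465.] [[254. 232.]]
0.8 [np.float64(-0.07675710172624893), 0, np.float64(0.048547617900146695)] [161. 513.] [[248. 225.]]
```

View pics/p75.png

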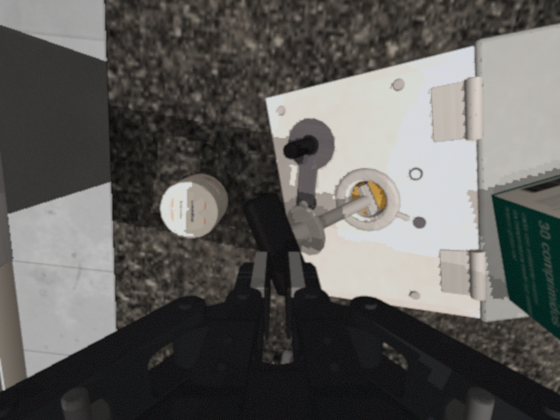

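View pics/p76.png

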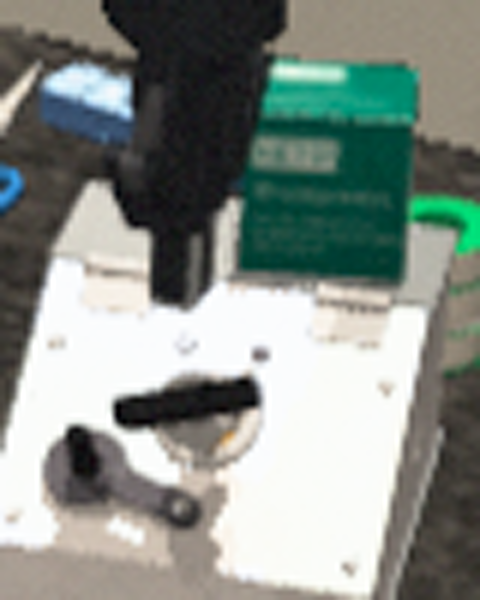

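Run:
```python
from h import *
im=cv2.imread('pics/raw_p75.png')[140:310,230:430]
cv2.imwrite('pics/p75b.png',cv2.resize(im,None,fx=4,fy=4,interpolation=cv2.INTER_CUBIC)[:600])
```

```text
(no output)
```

View pics/p75b.png

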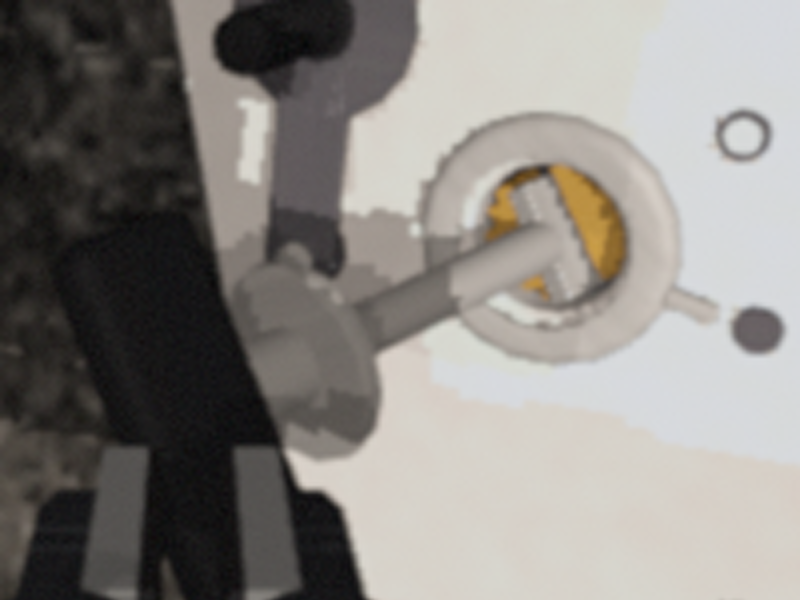

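```bash
cat > kf2.py <<'E'
from h import *
cw=get_calibration('wrist');cs=get_calibration('scene')
obs=[(cw,[0,0,-.088],(366.3,200.8),1),(cw,[0,0,-.024],(307.5,230),1),(cw,[.032,0,0],(261,203),.6),
(cs,[.032,0,0],(255+116/6,150+412/6),1),(cs,[-.032,0,0],(255+259/6,150+390/6),1)]
M0=mouth([0,0,0]);RL=Rb@np.c_[x30,[0,1,0],n30]
def pts(p,k): return (M0+RL@p[3:6])+RL@Ro.from_rotvec(p[:3]).as_matrix()@(np.array(k)+[0,0,.107])
def f(p):
    r=[w*(proj(c,pts(p,k))[0]-uv) for c,k,uv,w in obs]
    return np.concatenate(r+[ (p[3:6]-[0,0,-.024])/.0015])
p0=np.r_[(Ro.from_rotvec([0,-.33,0])*Ro.from_rotvec([0,0,1.5])).as_rotvec(),0,0,-.024]
r=least_squares(f,p0);p=r.x;print(r.fun.round(1))
B=pts(p,[0,0,0]);e1=pts(p,[.032,0,0]);e2=pts(p,[-.032,0,0]);z=RL@Ro.from_rotvec(p[:3]).as_matrix()[:,2]
print("B",B,"ends",e1,e2,"axis",z,"lean",np.degrees(np.arccos(z[2])),"tip",p[3:6])
d=e1-e2;print("bar yaw",np.arctan2(d[1],d[0]),"len h",np.hypot(*d[:2]), "z diff",d[2])
s=read_state();print(s["ee_pos"],s["tool_rot"],s["t"])
for off in (0,.06): print(go(B-[0,0,.019]+[0,0,off],np.arctan2(d[1],d[0])), go(B-[0,0,.019]+[0,0,off],np.arctan2(-d[1],-d[0])))
E
python3 kf2.py
```

```text
[-1.1  0.2 -0.2  1.8 -0.4 -1.6 -0.4 -0.3 -0.  -0.8  2.3  1.  -2.4]
B [ 0.47452809 -0.037753    0.13432988] ends [ 0.45848186 -0.0108698   0.1277108 ] [ 0.49057431 -0.0646362   0.14094896] axis [-0.71245784 -0.26530778  0.64962728] lean 49.486493879324534 tip [ 0.00342356  0.00151482 -0.02754667]
bar yaw 2.108923463925084 len h 0.06261590092225652 z diff -0.013238162596584724
[ 0.47424617 -0.03142504  0.18354602] [-1.55963013  0.04245949  0.10124848] 42.3667
(array([ 2.5, 68.1, -7.1]), np.float64(-2.008)) (array([ 2.5, 68.1, -7.1]), np.float64(1.134))
(array([-0. ,  8.2, -6.4]), np.float64(-2.008)) (array([-0. ,  8.2, -6.4]), np.float64(1.134))
```

drive_tool:
  travel:
    - [0,0,-2]
    - [0,0,-4]
    - [0,0,-6]
    - [0,0,-6]
    - [0,0,-6]
    - [0,0,-6]
    - [0,0,-6]
    - [0,0,-6]
  twist: [0.12,0.24,0.36,0.48,0.6,0.72,0.84,0.96]
  gripper: [20,40,60,80,100,100,100,100]

```text
t: 43.03
ee_pos: [0.4747, -0.0374, 0.183]
tool_rot: [-1.6, 0.034, -0.865]
force: [-0.0, 0.6, 0.7]
gripper_width: 1.001
```

Run:
```python
from h import *
s=read_state();print(s["ee_pos"],s["tool_rot"],s["t"],s["gripper_width"])
B=np.array([0.4745,-.0378,.1343])
print(go(B-[0,0,.025],-1.033))
c=snap('wrist','p77.png',None,1)
R=Ro.from_euler('z',-1.033).as_matrix()
for P in (B,[.4585,-.0109,.1277],[.4906,-.0646,.1409]): print(proj(c,P))
```

```text
[ 0.47470186 -0.03737539  0.18303194] [-1.59995573  0.03391335 -0.86539977] 43.0333 1.00106635518627
(array([ 2.7, 73.7,  1.7]), np.float64(0.168))
[[281.65806692 233.6001048 ]]
[[234.34050341 221.72991949]]
[[331.69855619 245.94283709]]
```

View pics/p77.png

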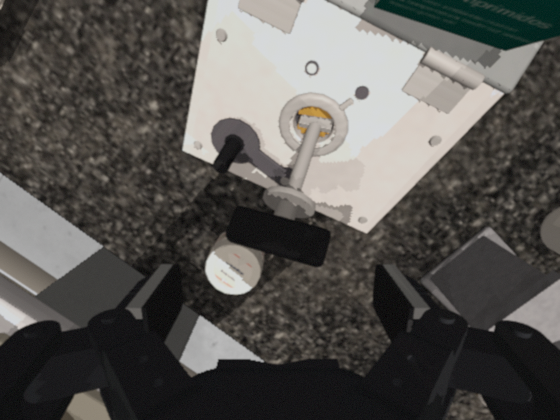

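drive_tool:
  travel:
    - [0,5,0]
    - [1,20,0]
    - [2,40,0]
    - [2,60,1]
    - [2,73,1]
    - [2,73,1]
  twist: [0.1,0.17,0.17,0.17,0.17,0.17]
  gripper: [100,100,100,100,100,100]

```text
t: 43.58
ee_pos: [0.4715, -0.0375, 0.1075]
tool_rot: [-1.61, 0.031, -1.04]
force: [-0.7, 0.3, 0.2]
gripper_width: 0.999
```

Run:
```python
from h import *
s=read_state();print(s["ee_pos"],s["tool_rot"],s["t"],s["force"])
c=snap('wrist','p78.png',None,1)
```

```text
[ 0.47154252 -0.0375338   0.10749039] [-1.60953836  0.03141719 -1.04010778] 43.5833 [-0.72427282  0.3053721   0.24504201]
```

View pics/p78.png

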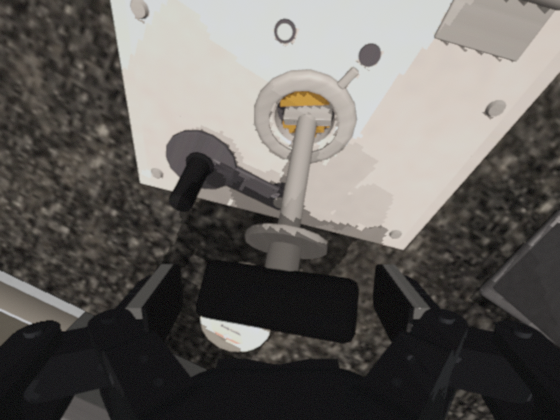

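drive_tool:
  travel:
    - [0,0,0]
    - [0,0,0]
    - [0,0,0]
    - [0,0,0]
    - [0,0,0]
  twist: [0,0,0,0,0]
  gripper: [75,60,50,50,50]
  squeeze: 45

```text
t: 44.05
ee_pos: [0.4724, -0.0379, 0.1094]
tool_rot: [-1.608, 0.03, -1.04]
force: [-4.1, -3.7, 3.8]
gripper_width: 0.756
```

```bash
python3 P.py
python3 - <<'E'
from h import *
c=snap('wrist','p79.png',None,1)
s=read_state();R=Ro.from_euler('xyz',s["tool_rot"]).as_matrix()
print("n in tool",R.T@(Rb@n30)); print("keyaxis in tool",R.T@np.array([-.712,-.265,.65]))
E
```

```text
P lock mm [-36.1378  -4.1735  68.7253] yaw [-1.608   0.0299 -1.0404] F [-4.962  -2.4012  3.8305] T [-0.355   0.6824 -0.1143] 0.7555471898706996 44.05
n in tool [-0.14735075 -0.84328933 -0.51686638]
keyaxis in tool [-0.15098563 -0.61738248 -0.77182331]
```

View pics/p79.png

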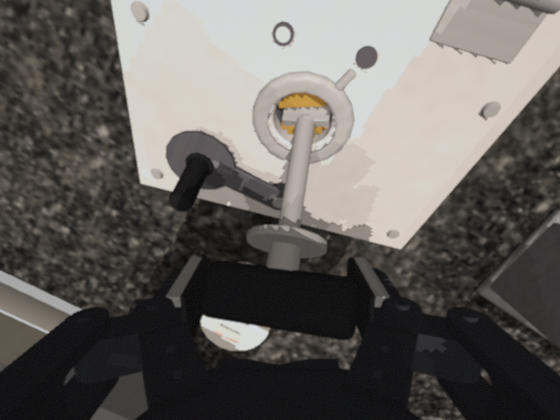

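drive_tool:
  travel:
    - [-1,-5,-4]
    - [-2,-10,-8]
    - [-3,-16,-12]
    - [-4,-22,-17]
    - [-6,-32,-24]
    - [-7,-40,-30]
    - [-7,-42,-31]
  twist: [0,0,0,0,0,0,0]
  gripper: [50,50,50,50,50,50,50]
  squeeze: 60

```text
t: 44.68
ee_pos: [0.4437, -0.0481, 0.1541]
tool_rot: [-1.607, 0.029, -1.041]
force: [0.9, -0.1, -1.2]
gripper_width: 0.747
```

```bash
python3 P.py
python3 - <<'E'
from h import *
c=snap('wrist','p80.png',None,1)
E
```

```text
P lock mm [-40.2058  -5.924  122.6274] yaw [-1.6069  0.029  -1.0406] F [ 0.8159 -0.3805 -1.2248] T [-0.0465 -0.1153 -0.0353] 0.7467701200809792 44.6833
```

View pics/p80.png

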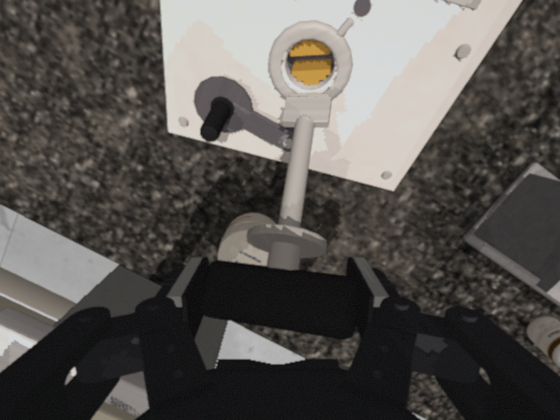

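Run:
```python
from h import *
for P in ([.4437,-.0481,.235],[.44,.15,.235],[.485,.345,.235],[.485,.345,.1]): print(P,go(P))
snap('scene','p81.png')
```

```text
[0.4437, -0.0481, 0.235] (array([ -2.5, -81. ,  -3.3]), 0)
[0.44, 0.15, 0.235] (array([-175.3,  -79.5,   93.8]), 0)
[0.485, 0.345, 0.235] (array([-320.7,  -80.2,  231.3]), 0)
[0.485, 0.345, 0.1] (array([-316.8,   54.7,  236.1]), 0)
```

View pics/p81.png

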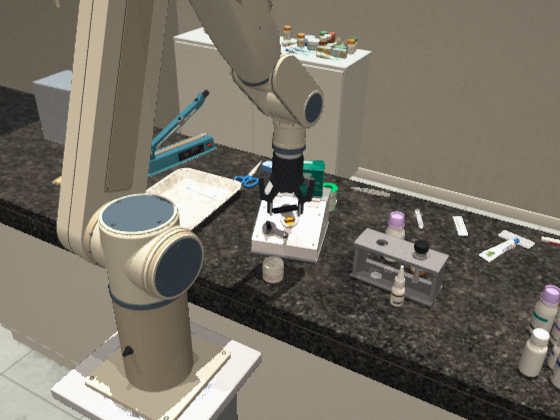

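drive_tool:
  travel:
    - [-1,-30,-2]
    - [-2,-60,-3]
    - [-20,-80,5]
    - [-50,-81,20]
    - [-85,-81,38]
    - [-120,-80,58]
    - [-155,-80,80]
    - [-185,-80,100]
  twist: [0,0,0,0,0,0,0,0]
  gripper: [50,50,50,50,50,50,50,50]

```text
t: 45.45
ee_pos: [0.4403, 0.1639, 0.235]
tool_rot: [-1.606, 0.029, -1.041]
force: [0.3, 0.1, -1.2]
gripper_width: 0.746
```

Run:
```python
from h import *
s=read_state();print(s["ee_pos"],s["tool_rot"],s["qpos"],s["gripper_width"])
for P in ([.475,.345,.235],[.475,.345,.1]): print(P,go(P))
```

```text
[0.44027946 0.16392445 0.23495638] [-1.60638789  0.0290999  -1.04068886] [0.31767485 0.20768532 1.93542261 0.02426803 1.03954853 1.34512124] 0.7464928751993058
[0.475, 0.345, 0.235] (array([-138.6,   -0.3,  121.6]), 0)
[0.475, 0.345, 0.1] (array([-134.7,  134.5,  126.4]), 0)
```

drive_tool:
  travel:
    - [-30,0,27]
    - [-60,0,54]
    - [-90,0,82]
    - [-118,0,108]
    - [-137,10,122]
    - [-137,50,123]
    - [-136,90,124]
    - [-135,105,125]
  twist: [0,0,0,0,0,0,0,0]
  gripper: [50,50,50,50,50,50,50,50]

```text
t: 46.12
ee_pos: [0.4719, 0.3435, 0.124]
tool_rot: [-1.614, 0.029, -1.039]
force: [-2.0, -1.2, -1.4]
gripper_width: 0.741
```

Run:
```python
from h import *
s=read_state();print(s["ee_pos"],s["tool_rot"],s["gripper_width"],s["force"])
snap('wrist','p82.png')
```

```text
[0.47192238 0.34348378 0.12401063] [-1.61381108  0.02870143 -1.0393859 ] 0.7406409252548152 [-1.96943928 -1.21755674 -1.38866379]
```

View pics/p82.png

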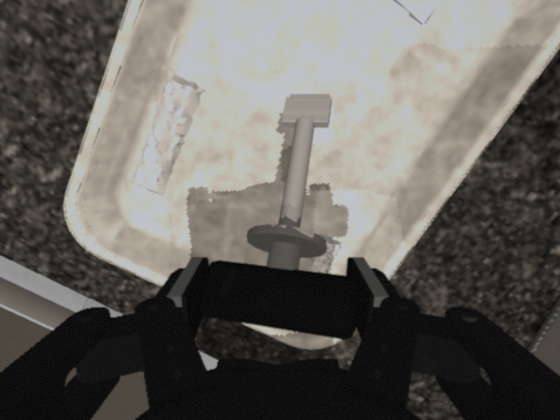

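drive_tool:
  travel:
    - [0,25,15]
    - [0,55,30]
    - [0,75,30]
    - [0,85,30]
    - [0,95,30]
    - [0,103,30]
    - [0,110,30]
    - [0,112,30]
  twist: [0,0,0,0,0,0,0,0]
  gripper: [50,50,50,50,50,50,50,50]

```text
t: 46.83
ee_pos: [0.4916, 0.3582, 0.0096]
tool_rot: [-1.615, 0.029, -1.04]
force: [-0.5, -2.3, 2.6]
gripper_width: 0.741
```

Run:
```python
from h import *
s=read_state();print(s["ee_pos"],s["tool_rot"],s["gripper_width"],s["force"])
snap('wrist','p83.png')
```

```text
[0.49157532 0.35817157 0.00961953] [-1.61530565  0.02855134 -1.04008756] 0.7410299900691927 [-0.54904065 -2.33356455  2.63258173]
```

View pics/p83.png

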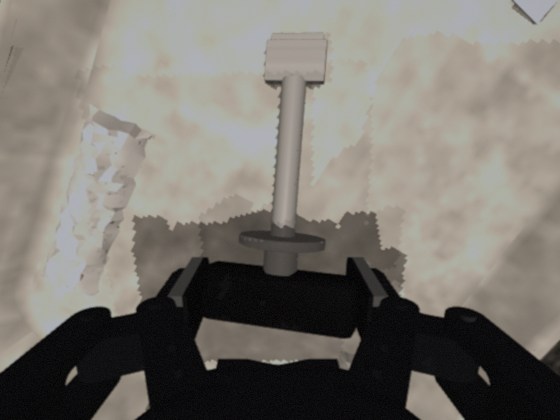

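Key is in the tray, nearly flat. Release and lift.

drive_tool:
  travel:
    - [0,0,0]
    - [0,0,0]
    - [0,0,0]
    - [0,0,0]
  twist: [0,0,0,0]
  gripper: [85,100,100,100]

```text
t: 47.22
ee_pos: [0.4918, 0.3584, 0.0101]
tool_rot: [-1.615, 0.029, -1.04]
force: [0.1, 0.3, 1.1]
gripper_width: 1.002
```

drive_tool:
  travel:
    - [0,-10,0]
    - [0,-40,0]
    - [0,-80,0]
    - [0,-120,0]
    - [0,-160,0]
    - [0,-200,0]
    - [0,-200,0]
    - [0,-200,0]
  twist: [0,0,0,0,0,0,0,0]
  gripper: [100,100,100,100,100,100,100,100]

```text
t: 47.88
ee_pos: [0.5039, 0.3589, 0.2139]
tool_rot: [-1.608, 0.029, -1.04]
force: [-0.1, 0.3, -1.5]
gripper_width: 0.998
```

Run:
```python
from h import *
s=read_state();print(s["ee_pos"],s["t"],s["force"])
cw=snap('wrist','p84.png');c=snap('scene','p85.png'); snap('top','p86.png')
for P in ([.379,.257,.002],[.709,.257,.002],[.709,.477,.002],[.379,.477,.002]): print(proj(cw,P))
```

```text
[0.50386859 0.35891595 0.21389276] 47.8833 [-0.05996024  0.30430274 -1.51324212]
[[302.37824531 302.56468423]]
[[481.11693027  53.10416138]]
[[287.64093212 -84.97405222]]
[[142.46083028 217.61584997]]
```

View pics/p84.png

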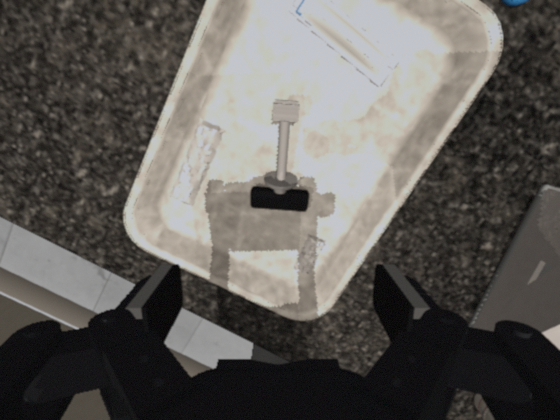

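View pics/p85.png

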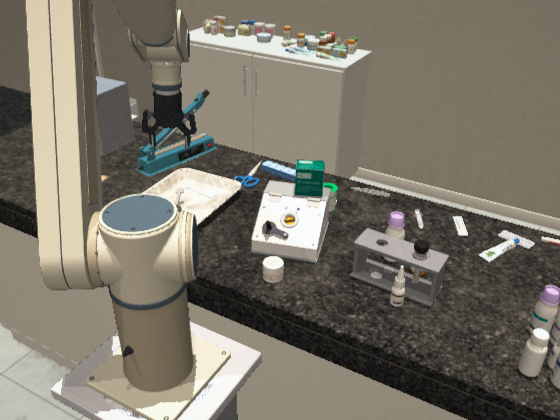

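View pics/p86.png

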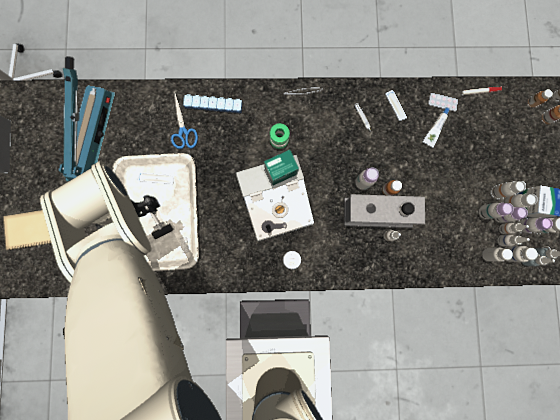

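Run:
```python
from h import *
im=cv2.imread('pics/raw_p85.png')[190:240,265:315]
cv2.imwrite('pics/p85b.png',cv2.resize(im,None,fx=11,fy=11,interpolation=cv2.INTER_CUBIC))
```

```text
(no output)
```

View pics/p85b.png

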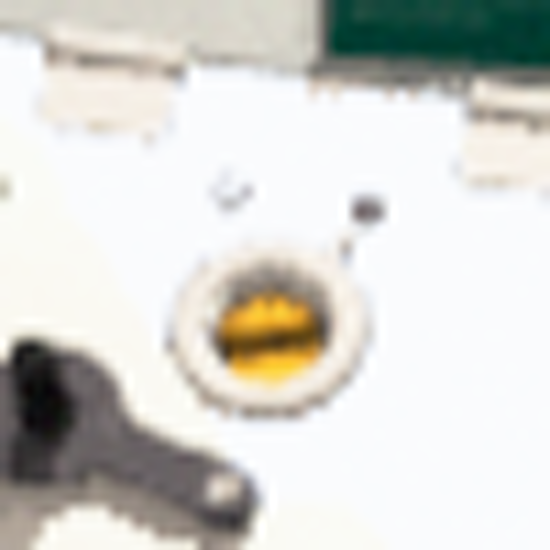

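Pointer points at the dark (locked) mark.

```bash
python3 -c "
from cell import *
print(sign_off())"
```

```text
the job is handed in; nothing more can be done
None
```

The medicine box is locked and the crossbar key lies flat in the steel tray. I handed the job in at about 48 s of the 61 s allowed; no verdict came back.

**What I did:** I swung the dust cover aside, set the key to the floor of the slot and turned it clockwise to the stop. I then pulled it out and laid it in the tray.

**What went wrong on the way:**
- After my first insertion I let go of the key and it tipped out of the lock. I recovered it, put it back in the rack and repeated the insertion.
- On my first pull after locking, the fingers slipped off the handle. I took it again by the crossbar ends and drew it out.

**Last checks:**
- **Lock:** the scene picture shows the pointer at the dark (locked) mark, and it was at its stop while I was turning, with about 2 N m on the wrist.
- **Key:** it lies in the tray with handle and tip well inside the walls.
- **Other things:** the round-knobbed key hangs in the rack, the bottles, pot and carton stand upright, and the gripper is open and clear above the tray.

**One disagreement:** in the second insertion my estimate from the gripper pose put the blade tip at only about -19 mm. The firm floor contact, the side play and the pictures all pointed to about -25 mm, so I took the blade as fully in.

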